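# Sort the stereoscope parts into their trays

### The job

Sort the dismantled stereoscope into the wooden trays: one lens in each bay of the divided tray, the brass eyepiece frame in the broad tray, the black septum in the smallest tray and the scraper in the long narrow tray. Each must lie flat on its tray's floor, inside the rims and the same side up as you found it. Set the lenses down; do not drop them.

Things in the scene. Friction and masses are not known exactly. Their poses are not given: they have to be found in the camera images.
- lens_1_center (a point): One of two alike mounted lenses: a short upright brass cylinder, 36 mm in diameter and 20 mm high, with a clear glass dome (another 4.5 mm) on top. Stands dome up. This point is on its axis, half-way up the cylinder (10 mm above its underside).
- lens_2_center (a point): The other mounted lens, the same in every way.
- frame_center (a point): Brass eyepiece frame: a flat oblong block 84 mm long (own y), 40 mm wide (own x), 18 mm high, with two 28 mm round holes side by side. Point: its centre, 9 mm above its underside.
- septum_center (a point): Black ebony septum: an upright blade 60 mm long (own y), 8 mm thick (own x), on a foot 60 by 28 mm and 6 mm thick; 44 mm high in all. Point: its centre, in the blade, 22 mm above its underside.
- scraper_center (a point): Small scraper lying flat, 122 mm long (own y): square wooden handle 20 mm wide (own x) and 20 mm high, from 61 mm behind this point to 19 mm ahead of it along +y; then a thin steel blade 16 mm wide and 3 mm thick at mid-height. Point: half-way along the tool, in the handle, 10 mm above its underside.
- lens_tray: Lens tray of dark wood, the one with a divider: two square bays, each 54 by 54 mm inside, their centres at y = +29 and -29 mm in its own frame (outer size 62 by 120 mm; the divider is as high as the rims). Fixed to the table; dark rims, pale lined floor; floor 3 mm thick, rims 4 mm thick standing 5 mm above the floor (8 mm above the table). Origin: centre of its underside, on the table; own y along its length, own x across.
- frame_tray: Broad undivided tray of dark wood, inside 66 mm (x) by 110 mm (y), outer 74 by 118 mm. Fixed to the table; dark rims, pale lined floor; floor 3 mm thick, rims 4 mm thick standing 5 mm above the floor (8 mm above the table). Origin: centre of its underside, on the table; own y along its length, own x across.
- septum_tray: Smallest tray of dark wood, undivided, inside 52 mm (x) by 84 mm (y), outer 60 by 92 mm. Fixed to the table; dark rims, pale lined floor; floor 3 mm thick, rims 4 mm thick standing 5 mm above the floor (8 mm above the table). Origin: centre of its underside, on the table; own y along its length, own x across.
- scraper_tray: Long narrow tray of dark wood, inside 40 mm (x) by 144 mm (y), outer 48 by 152 mm. Fixed to the table; dark rims, pale lined floor; floor 3 mm thick, rims 4 mm thick standing 5 mm above the floor (8 mm above the table). Origin: centre of its underside, on the table; own y along its length, own x across.

How it is judged:
By the outcome, as a careful person would: the job done as asked, in the order asked, and still so for the second after the job is handed in, with the robot touching nothing.
It also fails if it takes over 120 s, if anything falls off the work surface, if the arm or the gripper's body presses on something with over 40 N, if the wrist force passes 120 N, or if a joint passes its speed limit or range.

### The arm

A 6-joint arm with a two-finger parallel gripper is mounted at the origin on the work surface. World frame = base frame: x ahead of the robot, y to its left, z up, the work surface at z = 0. Lengths are in m, angles in rad, forces in N, time in s.
With the tool pointing down it reaches from about 0.35 to 0.775 m from the base axis. Payload 5.5 kg.
Tool frame: the origin (TCP) lies midway between the tips of the shut fingers; the grasp point (between the pads) lies 19 mm behind it; z points along the fingers, y is the direction in which the jaws open and shut (so a half turn about z gives the same grasp; the last joint's range is limited). The gripper opens to 85 mm and grips with 20 to 120 N. Pads are 22 mm wide; open, the fingers measure 114 mm over their backs; the gripper's body (76 mm by 85 mm) begins 54 mm behind the grasp point. The pads swing forward as they close: fully open they stand 13 mm farther back than shut.
Start: joints at [1.173, 0.313, 0.046, 1.304, 0, 1.431], TCP at [0.147, 0.556, 0.231] pointing down, gripper open.
Joint ranges: [-2.76, 2.76], [-0.86, 1.69], [-1.03, 1.26], [-2.2, 2.34], [-1.47, 1.5], [-3.14, 3.14]. Speed limits (rad/s): [2.57, 2.57, 3.14, 3.14, 3.14, 3.14].

### API

Orientations are given as a unit quaternion [w, x, y, z].
In Python, from bench import telemetry, imaging, ticket gives the robot as it stands. The module is installed in compiled form; this text tells all that it offers.
- The arm moves only by the tool play_rows, never from a script. Its argument "increments" is a list of rows, each a list of 7 numbers: the shift along the world's x, y, z scaled (see below), then the turn, a rotation vector about the world's x, y, z scaled (see below), then the gripper's target within -1 to 1 (fully open at 1, half-way at 0, shut at -1). A call has 1 to 12 rows; each row shifts and turns the pose as measured when the row begins; what a row does not reach is not made up. The controller multiplies each number of a shift by 0.4 m and each number of a turn by 60 degrees. A row lasts 1/12 s, in which the tool goes at most 41.7 mm and 7.16 degrees, less where a joint would pass 70% of its speed; a pose out of reach is approached as far as the arm can. A call with a number of a shift or a turn outside -1 to 1 is refused whole. A call with a gripper value outside its range is refused whole. The fingers move at their own pace and stop on an object; the grip force is fixed at half the most. Time passes only in rows, so rows that do not move let the fingers close. It gives the time, the measured TCP pose, the force and the opening at its end, in the units of the state.
- telemetry.state(): the state, without advancing time (a new reading comes with each control period).
- imaging.camera(name): name is "side" or "top"; returns a dict with "img" (420x560x3 uint8, red, green, blue), "z_map" (420x560 float32, m along the optical axis (not along the pixel's ray), 0 where there is no reading), "intrinsics" (3x3 intrinsics, pixels), "pose" (4x4, takes a point from camera to world coordinates). Camera axes: x right, y down, z forward; pixel columns grow to the right and rows downward; lengths in m; the calibration is good to about 2 mm. A picture is of the moment at which its call begins.
- ticket.close_job(): hands the job in, once; it reports no verdict.
The state is a dict: "time": time; "joint_positions": joint angles; "joint_velocities": joint speeds; "joint_torque": joint torques, N m; "ee_pos": TCP position; "orientation": TCP orientation; "contact_force": force on the tool from outside, world axes, zero at the start; "torque": the same for the moment, N m; "width": finger opening in m.
Only numpy, scipy, OpenCV 4.12 (cv2) and the standard library are available. Lean on these libraries where they do the work, as an engineer would, in place of code of your own. Each camera call takes 0.05 s, during which the arm holds its last target.

## Working session

There is one attempt and no reset: what is moved stays moved. The work goes in short steps, Python scripts to look and compute and a tool call to move; the robot and the scene stay as the last step left them, time stands still between calls to the robot, and variables do not carry over. Pictures are saved under pics/ and viewed, and the job is handed in when it is done.

Besides the shell and the picture viewer there is one more tool, called after "Call:" as name(argument=value, ...) on one line, values as JSON. play_rows: Moves the arm, as the interface text tells. Its arguments: {"type":"object","properties":{"increments":{"type":"array"}},"required":["increments"]}

```bash
mkdir -p pics
python3 - <<'E'
from bench import telemetry, imaging
import cv2,numpy as np
print(telemetry.state())
for n in("top","side"):
    c=imaging.camera(n); cv2.imwrite(f"pics/{n}0.png",c["img"][...,::-1]); print(n,c["intrinsics"],c["pose"].round(4))
    np.savez(f"{n}0.npz",**c)
E
```

```text
{'time': 0.0, 'joint_positions': array([ 1.17337764e+00,  3.13987786e-01,  4.50138665e-02,  1.30362247e+00,
       -2.55427783e-05,  1.43118749e+00]), 'joint_velocities': array([ 0.00058389,  0.00025748,  0.00071   ,  0.00126859, -0.00061892,
       -0.00028233]), 'joint_torque': array([-1.56023791e-03, -4.80629361e+01,  2.98530543e+01,  1.94664480e-02,
       -1.78776868e-04, -4.56460789e-07]), 'ee_pos': array([0.14642839, 0.55552096, 0.23043033]), 'orientation': array([-2.26464098e-04,  1.28548171e-01,  9.91702858e-01, -8.71170430e-04]), 'contact_force': array([ 0.98784777,  0.09261922, -0.2784799 ]), 'torque': array([ 0.00882803, -0.00860725,  0.00172886]), 'width': 0.08536675185031065}
top [[406.21335847   0.         273.03827586]
 [  0.         406.21335847 207.52617399]
 [  0.           0.           1.        ]] [[-0.0139 -0.9811  0.1929  0.3215]
 [-0.9998  0.016   0.0089  0.0044]
 [-0.0118 -0.1927 -0.9812  1.1513]
 [ 0.      0.      0.      1.    ]]
side [[498.11782707   0.         277.5548242 ]
 [  0.         498.11782707 220.1518476 ]
 [  0.           0.           1.        ]] [[-0.9457 -0.1846  0.2674  0.2657]
 [-0.3249  0.5313 -0.7824  0.8486]
 [ 0.0023 -0.8268 -0.5625  0.6596]
 [ 0.      0.      0.      1.    ]]
```

View pics/top0.png

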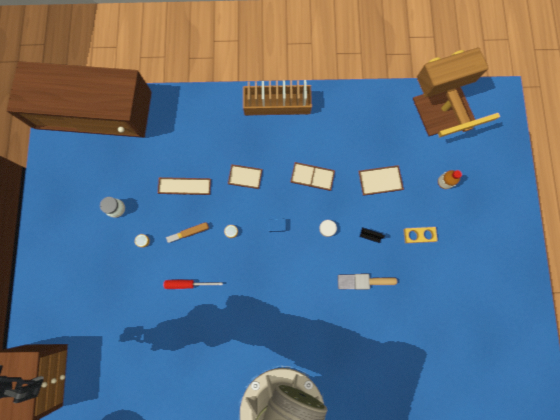

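View pics/side0.png

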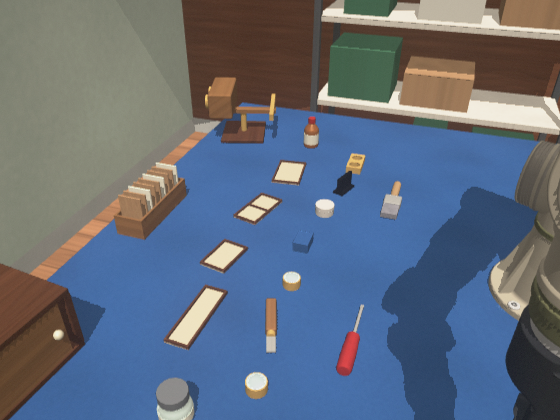

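Run:
```python
import cv2,numpy as np
t=cv2.imread("pics/top0.png"); s=cv2.imread("pics/side0.png")
cv2.imwrite("pics/z1.png",cv2.resize(t[155:305,100:300],None,fx=4,fy=4,interpolation=cv2.INTER_CUBIC))
cv2.imwrite("pics/z2.png",cv2.resize(t[155:305,270:470],None,fx=4,fy=4,interpolation=cv2.INTER_CUBIC))
cv2.imwrite("pics/z3.png",cv2.resize(s[120:280,190:410],None,fx=3.6,fy=3.6,interpolation=cv2.INTER_CUBIC))
cv2.imwrite("pics/z4.png",cv2.resize(s[235:415,150:390],None,fx=3.3,fy=3.3,interpolation=cv2.INTER_CUBIC))
```

```text
(no output)
```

View pics/z1.png

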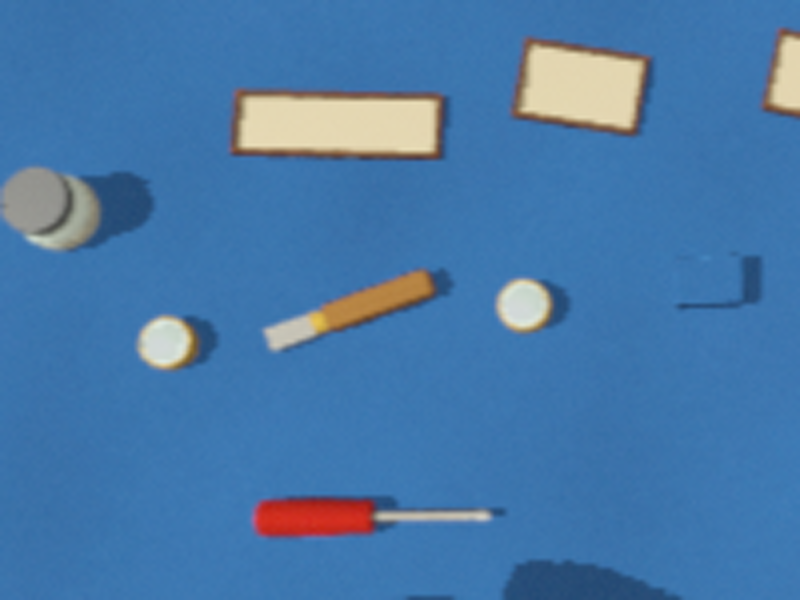

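View pics/z2.png

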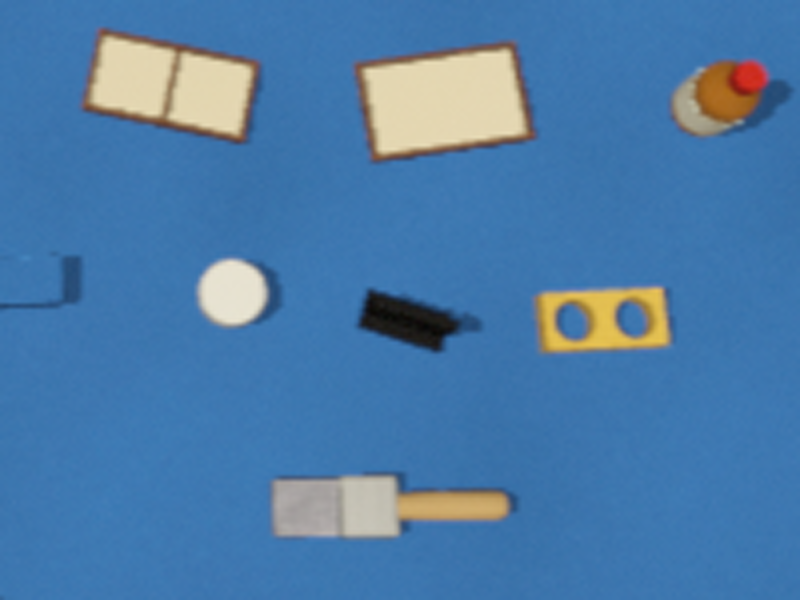

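View pics/z3.png

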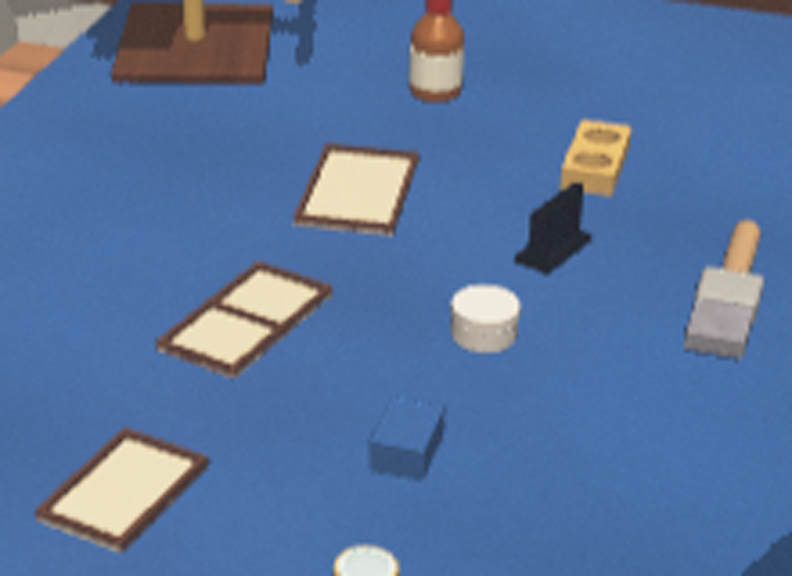

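View pics/z4.png

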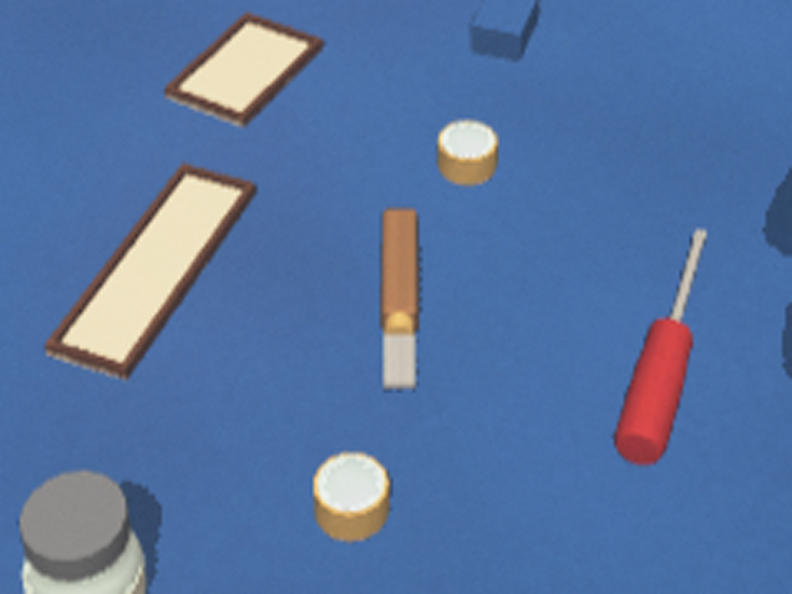

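```bash
cat > h.py <<'E'
import cv2,numpy as np
def ray(c,uv,z):
    uv=np.atleast_2d(np.asarray(uv,float)); K=c["intrinsics"];T=c["pose"]
    d=np.c_[(uv-K[:2,2])/K[0,0],np.ones(len(uv))]@T[:3,:3].T
    o=T[:3,3]; s=(z-o[2])/d[:,2]
    return o[:2]+s[:,None]*d[:,:2]
def proj(c,p):
    K=c["intrinsics"];T=c["pose"]; q=(np.atleast_2d(p)-T[:3,3])@T[:3,:3]
    return q[:,:2]/q[:,2:]*K[0,0]+K[:2,2]
def cloud(c,m):
    v,u=np.nonzero(m&(c["z_map"]>0)); z=c["z_map"][v,u];K=c["intrinsics"];T=c["pose"]
    P=np.c_[(u-K[0,2])/K[0,0]*z,(v-K[1,2])/K[1,1]*z,z]
    return P@T[:3,:3].T+T[:3,3]
def blobs(c,m,amin=40,amax=4000):
    n,l,st,ce=cv2.connectedComponentsWithStats(m.astype(np.uint8))
    return [(l==i,ce[i],st[i,4]) for i in range(1,n) if amin<st[i,4]<amax]
def rect(xy):
    (cx,cy),(w,h),a=cv2.minAreaRect((xy*1000).astype(np.float32))
    if w>h: L,W,a=w,h,a
    else: L,W,a=h,w,a+90
    return np.array([cx,cy])/1000,L,W,(a+90)%180-90   # a: direction of long axis from +x deg
E
cat > m.py <<'E'
from h import *
for n in("top","side"):
    c=dict(np.load(f"{n}0.npz")); hsv=cv2.cvtColor(c["img"],cv2.COLOR_RGB2HSV).astype(int)
    H,S,V=hsv[...,0],hsv[...,1],hsv[...,2]
    nb=~((H>95)&(H<130)&(S>90))|(V<45)
    for m,ce,A in blobs(c,nb,60,3500):
        x=ray(c,ce,0.0)[0]
        if not(.3<x[0]<.85 and -.5<x[1]<.55): continue
        P=cloud(c,m)
        zt=np.percentile(P[:,2],[5,50,95]).round(4)
        k=cv2.findContours(m.astype(np.uint8),cv2.RETR_EXTERNAL,cv2.CHAIN_APPROX_NONE)[0][0][:,0]
        r=rect(ray(c,k,0.005)); top=P[P[:,2]>P[:,2].max()-.006]
        print(n,ce.round(),A,"xy0",x.round(3),"z",zt,"rect@5mm",r[0].round(4),np.round(r[1:],1),"topcent",top[:,:2].mean(0).round(4),"hsv",np.median(hsv[m],0))
E
python3 m.py
```

```text
top [312. 176.] 892 xy0 [ 0.64  -0.102] z [-0.0012  0.0029  0.009 ] rect@5mm [ 0.6393 -0.101 ] [121.8  64.3  76.9] topcent [ 0.6382 -0.1011] hsv [ 22.  57. 225.]
top [245. 176.] 663 xy0 [0.643 0.097] z [-0.0015  0.0029  0.0089] rect@5mm [0.6418 0.0964] [94.2 62.1 79.9] topcent [0.6409 0.0943] hsv [ 22.  57. 226.]
top [380. 180.] 1060 xy0 [ 0.625 -0.3  ] z [-0.0013  0.003   0.0084] rect@5mm [ 0.6238 -0.2984] [121.3  76.2 -82.8] topcent [ 0.6228 -0.2944] hsv [ 22.  56. 227.]
top [184. 186.] 890 xy0 [0.617 0.275] z [-0.0012  0.0031  0.0087] rect@5mm [0.6161 0.2739] [154.9  50.1  87.4] topcent [0.6168 0.2758] hsv [ 22.  56. 227.]
top [112. 207.] 401 xy0 [0.558 0.482] z [0.0031 0.0567 0.0619] rect@5mm [0.5567 0.4807] [76.5 53.6 70.7] topcent [0.5528 0.4676] hsv [ 37.  10. 149.]
top [328. 228.] 248 xy0 [ 0.486 -0.14 ] z [-0.0005  0.0249  0.0286] rect@5mm [ 0.4851 -0.1393] [48.7 45.9 89.1] topcent [ 0.4839 -0.1383] hsv [ 24.  24. 230.]
top [188. 232.] 333 xy0 [0.481 0.26 ] z [0.0001 0.0168 0.0219] rect@5mm [0.4793 0.2606] [124.9  23.1 -70.6] topcent [0.4849 0.2386] hsv [ 17. 146. 180.]
top 
[... 2147 characters left out ...]
[0.6167 0.2759] [159.6  52.9  87.7] topcent [0.6172 0.2823] hsv [ 22.  48. 238.]
side [271. 324.] 609 xy0 [0.483 0.251] z [0.0084 0.0168 0.0201] rect@5mm [0.4824 0.2531] [131.3  20.4 -70.9] topcent [0.4846 0.2457] hsv [ 13. 122. 178.]
side [349. 349.] 788 xy0 [0.337 0.26 ] z [0.0042 0.0205 0.025 ] rect@5mm [0.3359 0.2361] [172.6  26.6  89.4] topcent [0.3352 0.2844] hsv [178. 167. 185.]
side [256. 385.] 551 xy0 [0.461 0.381] z [-0.0005  0.0193  0.0235] rect@5mm [0.4587 0.3837] [ 52.9  36.4 -67.9] topcent [0.4569 0.3898] hsv [ 31.  30. 223.]
side [174. 400.] 1387 xy0 [0.57  0.448] z [0.017  0.0571 0.0604] rect@5mm [0.5682 0.4484] [ 81.1  55.7 -59.6] topcent [0.5525 0.4727] hsv [ 26.   7. 142.]
```

```bash
cat > m2.py <<'E'
from h import *
import sys
tag=sys.argv[1] if len(sys.argv)>1 else "0"
for n in("top","side"):
    c=dict(np.load(f"{n}{tag}.npz")); hsv=cv2.cvtColor(c["img"],cv2.COLOR_RGB2HSV).astype(int)
    H,S,V=hsv[...,0],hsv[...,1],hsv[...,2]
    def ok(x): return .3<x[0]<.85 and -.5<x[1]<.55
    pale=(H>15)&(H<30)&(S>30)&(S<90)&(V>200)
    for m,ce,A in blobs(c,pale,120,3500):
        k=cv2.findContours(m.astype(np.uint8),cv2.RETR_EXTERNAL,cv2.CHAIN_APPROX_NONE)[0][0][:,0]
        xy=ray(c,k,.003)
        if ok(xy[0]): r=rect(xy); print(n,"tray",ce.round(1),"cent",ray(c,ce,.003)[0].round(4),"rect",r[0].round(4),np.round(r[1:],1))
    gl=(S<45)&(V>165)
    for m,ce,A in blobs(c,gl,40,500):
        x=ray(c,ce,.021)[0]
        if ok(x): print(n,"white",ce.round(1),A,x.round(4))
    ye=(H>12)&(H<30)&(S>100)&(V>110)
    for m,ce,A in blobs(c,ye,60,900):
        k=cv2.findContours(m.astype(np.uint8),cv2.RETR_EXTERNAL,cv2.CHAIN_APPROX_NONE)[0][0][:,0]
        P=cloud(c,m); zt=np.percentile(P[:,2],90); P=P[P[:,2]>zt-.005]; r=rect(P[:,:2]);
        r2=rect(ray(c,k,.018))
        if ok(r[0]): print(n,"yel",ce.round(1),A,zt.round(4),"cloud",r[0].round(4),np.round(r[1:],1),"ray@18",r2[0].round(4),np.round(r2[1:],1))
    bk=(V<45)
    for m,ce,A in blobs(c,bk,60,900):
        P=cloud(c,m); 
        for lo,hi in((.033,.05),(-.003,.012)):
            Q=P[(P[:,2]>lo)&(P[:,2]<hi)]
            if len(Q)>8 and ok(Q[0]): r=rect(Q[:,:2]); print(n,"blk",ce.round(1),lo,len(Q),Q.mean(0).round(4),"rect",r[0].round(4),np.round(r[1:],1))
E
python3 m2.py
```

```text
top tray [302.7 173.8] cent [ 0.6463 -0.0734] rect [ 0.6463 -0.0735] [51.  50.6 77.2]
top tray [245.  176.3] cent [0.6418 0.0956] rect [0.6418 0.0956] [79.8 49.2 79.9]
top tray [322.2 178. ] cent [ 0.6328 -0.1299] rect [ 0.6327 -0.13  ] [ 51.   50.3 -12.8]
top tray [380.7 179.9] cent [ 0.6242 -0.2997] rect [ 0.6245 -0.2997] [105.3  62.9 -82.6]
top tray [184.7 185.7] cent [0.6163 0.2719] rect [0.6156 0.2736] [140.   36.1  89. ]
top white [114.7 212.3] 41 [0.5371 0.4648]
top white [327.5 227.6] 218 [ 0.4839 -0.1373]
top white [229.8 230.6] 109 [0.4798 0.1369]
top white [171.7 237.7] 61 [0.4623 0.2999]
top white [140.2 239.9] 113 [0.4574 0.3883]
top white [357.5 282.2] 278 [ 0.3323 -0.2131]
top white [342.2 278.8] 42 [ 0.3418 -0.1717]
top white [208.  283.5] 54 [0.3344 0.1958]
top yel [449.7 178.7] 136 0.0678 cloud [ 0.6111 -0.4802] [30.3 19.6 36.2] ray@18 [ 0.6208 -0.4932] [39.2 38.4 31.5]
top yel [192.8 230. ] 192 0.0216 cloud [0.4833 0.2421] [ 85.1  17.7 -71.2] ray@18 [0.4831 0.2429] [ 86.5  18.2 -70.6]
top yel [420.3 234.5] 326 0.0198 cloud [ 0.4611 -0.3977] [ 83.3  40.  -88.2] ray@
[... 1043 characters left out ...]
9] 147 [0.4612 0.3115]
side white [255.8 380.7] 280 [0.4577 0.3888]
side white [175.5 412.7] 395 [0.5478 0.4792]
side yel [355.  163.1] 272 0.017 cloud [ 0.462  -0.3949] [ 91.3  40.5 -88.1] ray@18 [ 0.4606 -0.3792] [109.8  41.4 -87.6]
side yel [396.1 188.1] 77 0.0191 cloud [ 0.3347 -0.2817] [61.7 14.2 88.7] ray@18 [ 0.3341 -0.2798] [ 63.7  15.  -89.3]
side yel [290.8 284.9] 119 0.0182 cloud [0.4789 0.1488] [32.7 13.8  1.9] ray@18 [0.4758 0.1535] [ 31.5  31.3 -73.1]
side yel [270.6 322.8] 160 0.0199 cloud [0.4804 0.2547] [ 71.5  14.4 -70.1] ray@18 [0.4807 0.256 ] [ 73.   15.5 -70.8]
side yel [256.1 391.3] 178 0.019 cloud [0.4552 0.3968] [34.6 19.5 15.5] ray@18 [0.4539 0.4007] [35.1 30.3 15.9]
```

Call:
play_rows(increments=[[0.065,-0.035,-0.02,0,0,0.118,1],[0.065,-0.035,-0.02,0,0,0.118,1],[0.065,-0.035,-0.02,0,0,0.118,1],[0.065,-0.035,-0.02,0,0,0.118,1],[0.065,-0.035,-0.02,0,0,0.118,1],[0.065,-0.035,-0.02,0,0,0.118,1],[0.065,-0.035,-0.02,0,0,0.118,1],[0.065,-0.035,-0.02,0,0,0.118,1],[0.065,-0.035,-0.02,0,0,0.118,1],[0.065,-0.035,-0.02,0,0,0.118,1],[0.065,-0.035,-0.02,0,0,0.118,1],[0.065,-0.035,-0.02,0,0,0.118,1]])

```text
time: 1.1
ee_pos: [0.4629, 0.38, 0.127]
orientation: [-0.004, -0.584, 0.812, -0.002]
contact_force: [0.4, 1.0, 0.0]
width: 0.0854
```

```bash
cat > g.py <<'E'
# usage: g.py x y z yawdeg -> remaining shift/turn in row units
import sys,numpy as np
from bench import telemetry
from scipy.spatial.transform import Rotation as R
s=telemetry.state(); t=np.array([float(v) for v in sys.argv[1:5]])
q=s["orientation"]; Rm=R.from_quat(np.r_[q[1:],q[0]])
yd=Rm.as_matrix()[:,1]; yaw=np.degrees(np.arctan2(yd[1],yd[0]))
dy=(t[3]-yaw+90)%180-90
Rt=R.from_euler('z',dy,degrees=True)*Rm
a=np.radians(yaw+dy); tgt=R.from_matrix(np.c_[[-np.cos(a+np.pi/2),-np.sin(a+np.pi/2),0],[np.cos(a),np.sin(a),0],[0,0,-1]])
rv=np.degrees((tgt*Rm.inv()).as_rotvec())
print("t",round(float(s["time"]),2),"pos",s["ee_pos"].round(4),"yaw",yaw.round(1),"tilt",np.degrees(np.arccos(-Rm.as_matrix()[2,2])).round(2),"w",round(float(s["width"]),4),"F",s["contact_force"].round(1),"q",s["joint_positions"].round(2))
d=(t[:3]-s["ee_pos"]); print("d_mm",(d*1000).round(1),"units shift",(d/.4).round(4),"turn",(rv/60).round(4),"min rows",np.linalg.norm(d)/.0417,np.linalg.norm(rv)/7.16)
E
python3 g.py 0.4576 0.3885 0.12 167
```

```text
Traceback (most recent call last):
  File "g.py", line 10, in <module>
    a=np.radians(yaw+dy); tgt=R.from_matrix(np.c_[[-np.cos(a+np.pi/2),-np.sin(a+np.pi/2),0],[np.cos(a),np.sin(a),0],[0,0,-1]])
                              ~~~~~~~~~~~~~^^^^^^^^^^^^^^^^^^^^^^^^^^^^^^^^^^^^^^^^^^^^^^^^^^^^^^^^^^^^^^^^^^^^^^^^^^^^^^^^^^^
  File "scipy/spatial/transform/_rotation.pyx", line 1143, in scipy.spatial.transform._rotation.Rotation.from_matrix
ValueError: Non-positive determinant (left-handed or null coordinate frame) in rotation matrix 0: [[ 0.22495105 -0.97437006  0.        ]
 [ 0.97437006  0.22495105  0.        ]
 [ 0.          0.         -1.        ]].
```

```bash
sed -i 's/\[-np.cos(a+np.pi\/2),-np.sin/[np.cos(a+np.pi\/2),np.sin/' g.py; python3 g.py 0.4576 0.3885 0.12 167
```

```text
t 1.1 pos [0.4629 0.38   0.127 ] yaw 161.4 tilt 0.46 w 0.0854 F [0.4 1.  0. ] q [ 0.56  0.41 -0.07  1.1  -0.   -0.69]
d_mm [-5.3  8.5 -7. ] units shift [-0.0133  0.0213 -0.0174] turn [ 0.0069 -0.0033  0.0927] min rows 0.2927941035070742 0.7791720008754233
```

Call:
play_rows(increments=[[-0.013,0.021,-0.017,0.007,-0.003,0.092,1],[0,0,0,0,0,0,1],[0,0,0,0,0,0,1]])

```text
time: 1.35
ee_pos: [0.4629, 0.383, 0.1159]
orientation: [-0.002, -0.621, 0.784, -0.001]
contact_force: [-0.6, -0.1, 0.3]
width: 0.0858
```

```bash
python3 g.py 0.4576 0.3885 0.04 167
```

```text
t 1.35 pos [0.4629 0.383  0.1159] yaw 166.8 tilt 0.26 w 0.0858 F [-0.6 -0.1  0.3] q [ 0.56  0.42 -0.08  1.07 -0.   -0.78]
d_mm [ -5.3   5.5 -75.9] units shift [-0.0132  0.0136 -0.1898] turn [ 0.0036 -0.0026  0.0037] min rows 1.8293917233689425 0.048457085947298924
```

Call:
play_rows(increments=[[-0.006,0.006,-0.06,0.003,-0.002,0.003,1],[-0.006,0.006,-0.06,0,0,0,1],[0,0,-0.06,0,0,0,1],[0,0,0,0,0,0,1],[0,0,0,0,0,0,1]])

```text
time: 1.77
ee_pos: [0.4566, 0.3898, 0.0451]
orientation: [0.001, -0.619, 0.786, -0.0]
contact_force: [1.1, 1.6, 0.3]
width: 0.0849
```

```bash
python3 g.py 0.4576 0.3885 0.007 167
cat > pic.py <<'E'
import sys,cv2,numpy as np
from bench import imaging
n,tag=sys.argv[1:3]; u0,u1,v0,v1=map(int,sys.argv[3:7])
c=imaging.camera(n); np.savez(f"{n}{tag}.npz",**c)
im=c["img"][v0:v1,u0:u1,::-1]; f=min(780/(u1-u0),580/(v1-v0))
cv2.imwrite(f"pics/{n}{tag}.png",cv2.resize(im,None,fx=f,fy=f,interpolation=cv2.INTER_CUBIC))
E
python3 pic.py side a 180 340 300 420
```

```text
t 1.77 pos [0.4566 0.3898 0.0451] yaw 166.5 tilt 0.13 w 0.0849 F [1.1 1.6 0.3] q [ 0.57  0.48 -0.19  0.91 -0.   -0.76]
d_mm [  1.   -1.3 -38.1] units shift [ 0.0025 -0.0032 -0.0953] turn [-0.0006  0.0021  0.009 ] min rows 0.915153658692219 0.07801070396216939
```

View pics/sidea.png

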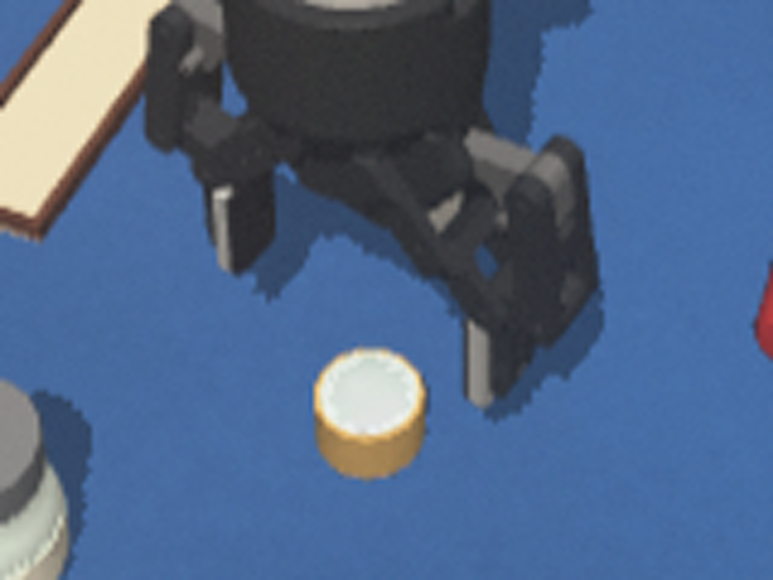

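Run:
```python
from h import *
c=dict(np.load("sidea.npz"))
for z in(.05,.058,.066): print(z,proj(c,[.4566,.3898,z]), ray(c,[253.2,369.9],z))
```

```text
0.05 [[255.82492989 369.01523819]] [[0.4597504  0.39263351]]
0.058 [[255.70660023 365.50757232]] [[0.4572041  0.39861782]]
0.066 [[255.58683898 361.95746972]] [[0.4546578  0.40460213]]
```

Call:
play_rows(increments=[[0.002,-0.003,-0.04,0,0,0.009,1],[0,0,-0.03,0,0,0,1],[0,0,-0.02,0,0,0,1],[0,0,0,0,0,0,1],[0,0,0,0,0,0,1]])

```text
time: 2.23
ee_pos: [0.4597, 0.3916, 0.0145]
orientation: [0.005, -0.622, 0.783, -0.001]
contact_force: [0.7, 0.2, 0.1]
width: 0.0854
```

```bash
python3 g.py 0.4576 0.3885 0.007 167
```

```text
t 2.23 pos [0.4597 0.3916 0.0145] yaw 166.9 tilt 0.6 w 0.0854 F [0.7 0.2 0.1] q [ 0.57  0.51 -0.22  0.83 -0.   -0.77]
d_mm [-2.1 -3.1 -7.5] units shift [-0.0053 -0.0078 -0.0188] turn [-0.0048  0.0088  0.0009] min rows 0.2020163280950555 0.08451420315538791
```

Call:
play_rows(increments=[[-0.005,-0.007,-0.018,-0.005,0.009,0,1],[0,0,0,0,0,0,1]])

```text
time: 2.4
ee_pos: [0.4582, 0.3892, 0.0083]
orientation: [0.0, -0.622, 0.783, -0.0]
contact_force: [-1.0, -0.0, -0.1]
width: 0.0855
```

```bash
python3 g.py 0.4576 0.3885 0.007 167
```

```text
t 2.4 pos [0.4582 0.3892 0.0083] yaw 166.9 tilt 0.05 w 0.0855 F [-1.  -0.  -0.1] q [ 0.57  0.52 -0.22  0.83 -0.   -0.77]
d_mm [-0.6 -0.7 -1.3] units shift [-0.0016 -0.0017 -0.0034] turn [-0.0004  0.0007  0.0011] min rows 0.03924930638428776 0.01125429702017739
```

Close on the lens.

Call:
play_rows(increments=[[0,0,0,0,0,0,-1],[0,0,0,0,0,0,-1],[0,0,0,0,0,0,-1],[0,0,0,0,0,0,-1],[0,0,0,0,0,0,-1],[0,0,0,0,0,0,-1],[0,0,0,0,0,0,-1],[0,0,0,0,0,0,-1]])

```text
time: 3.07
ee_pos: [0.4594, 0.3896, 0.01]
orientation: [0.002, -0.622, 0.783, -0.0]
contact_force: [0.0, -1.1, -1.0]
width: 0.0327
```

```bash
python3 g.py 0.4576 0.3885 0.09 167;python3 pic.py side b 180 340 300 420
```

```text
t 3.07 pos [0.4594 0.3896 0.01  ] yaw 166.9 tilt 0.19 w 0.0327 F [ 0.  -1.1 -1. ] q [ 0.57  0.51 -0.22  0.83 -0.   -0.77]
d_mm [-1.8 -1.1 80. ] units shift [-0.0046 -0.0028  0.1999] turn [-0.0016  0.0026  0.0018] min rows 1.9185147147340287 0.029994410673525346
```

View pics/sideb.png

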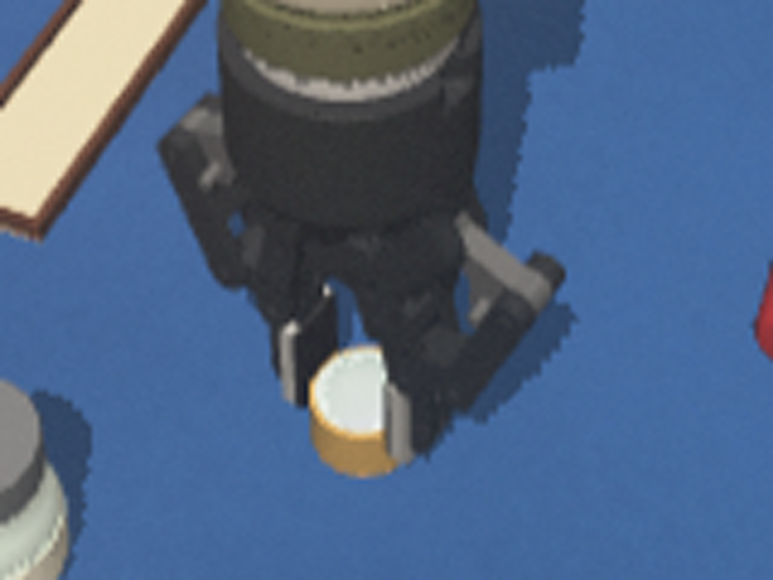

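```bash
python3 - <<'E'
from h import *
c=dict(np.load("sideb.npz"))
f=lambda u,v:[180+u/4.833,300+v/4.833]
for z in(.008,.011,.014):
  a=ray(c,f(401,462),z)[0];b=ray(c,f(300,405),z)[0]; print(z,a,b,(a+b)/2,np.linalg.norm(a-b))
# lens circle: bottom extents
print(proj(c,[.4576,.3885,.02]), (proj(c,[.4576,.3885,.02])-[180,300])*4.833)
E
python3 pic.py top b 110 180 205 260
```

```text
0.008 [0.44134623 0.40158767] [0.47984759 0.39197142] [0.46059691 0.39677954] 0.039684086676111174
0.011 [0.44053766 0.4036459 ] [0.47886174 0.39407393] [0.4596997  0.39885991] 0.039501367399448574
0.014 [0.43972908 0.40570413] [0.47787589 0.39617644] [0.45880249 0.40094028] 0.03931864812278597
[[255.95372274 380.96894057]] [[367.084342   391.32288976]]
```

View pics/topb.png

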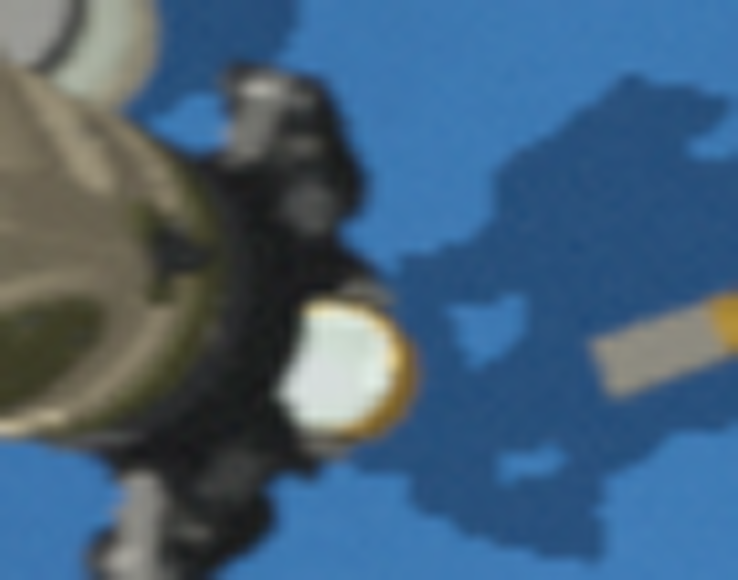

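Call:
play_rows(increments=[[0,0,0.04,0,0,0,-1],[0,0,0.08,0,0,0,-1],[0,0,0.08,0,0,0,-1],[0,0,0.02,0,0,0,-1],[0,0,0,0,0,0,-1]])

```text
time: 3.58
ee_pos: [0.4561, 0.3875, 0.0976]
orientation: [-0.003, -0.622, 0.783, 0.0]
contact_force: [0.6, -0.2, -0.9]
width: 0.0331
```

```bash
python3 g.py 0.6335 -0.13 0.09 167;python3 pic.py side c 180 340 300 420
```

```text
t 3.58 pos [0.4561 0.3875 0.0976] yaw 166.9 tilt 0.3 w 0.0331 F [ 0.6 -0.2 -0.9] q [ 0.57  0.43 -0.12  1.03 -0.   -0.77]
d_mm [ 177.4 -517.5   -7.6] units shift [ 0.4434 -1.2938 -0.0189] turn [ 0.0027 -0.0042  0.0018] min rows 13.120569947737955 0.04425688978584666
```

View pics/sidec.png

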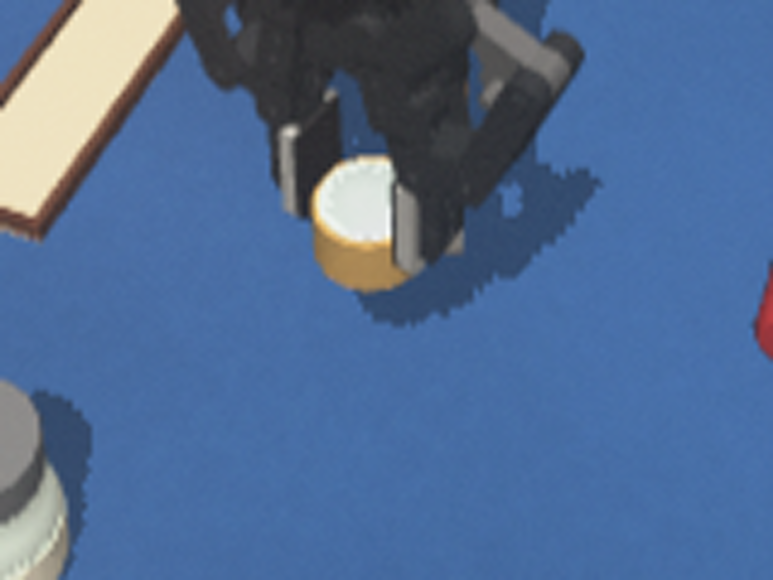

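Call:
play_rows(increments=[[0.015,-0.04,0,0,0,0,-1],[0.025,-0.075,0,0,0,0,-1],[0.025,-0.075,0,0,0,0,-1],[0.025,-0.075,0,0,0,0,-1],[0.025,-0.075,0,0,0,0,-1],[0.025,-0.075,0,0,0,0,-1],[0.025,-0.075,0,0,0,0,-1],[0.025,-0.075,0,0,0,0,-1],[0.025,-0.075,0,0,0,0,-1],[0.025,-0.075,0,0,0,0,-1],[0.025,-0.075,0,0,0,0,-1],[0.025,-0.075,0,0,0,0,-1]])

```text
time: 4.63
ee_pos: [0.5622, 0.0312, 0.0761]
orientation: [-0.012, -0.627, 0.779, 0.007]
contact_force: [0.0, 0.7, -1.3]
width: 0.0336
```

```bash
python3 g.py 0.6335 -0.13 0.09 167
```

```text
t 4.63 pos [0.5622 0.0312 0.0761] yaw 167.7 tilt 1.63 w 0.0336 F [ 0.   0.7 -1.3] q [-0.08  0.41 -0.22  0.98 -0.01 -1.44]
d_mm [  71.3 -161.2   13.9] units shift [ 0.1783 -0.403   0.0348] turn [ 0.0038 -0.0268 -0.0114] min rows 4.2406770780713865 0.2464425863649775
```

Call:
play_rows(increments=[[0.03,-0.07,0.006,0.001,-0.006,-0.003,-1],[0.03,-0.07,0.006,0.001,-0.006,-0.003,-1],[0.03,-0.07,0.006,0.001,-0.006,-0.003,-1],[0.03,-0.07,0.006,0.001,-0.006,-0.002,-1],[0.03,-0.06,0.006,0,0,0,-1],[0.01,-0.02,0,0,0,0,-1],[0,0,0,0,0,0,-1]])

```text
time: 5.22
ee_pos: [0.6222, -0.1263, 0.0732]
orientation: [-0.006, -0.619, 0.785, 0.007]
contact_force: [0.8, 0.9, -0.7]
width: 0.0331
```

```bash
python3 g.py 0.6335 -0.13 0.04 167
```

```text
t 5.22 pos [ 0.6222 -0.1263  0.0732] yaw 166.5 tilt 1.09 w 0.0331 F [ 0.8  0.9 -0.7] q [-0.33  0.53 -0.03  1.04 -0.   -1.66]
d_mm [ 11.3  -3.7 -33.2] units shift [ 0.0282 -0.0092 -0.083 ] turn [-0.003  -0.0179  0.0083] min rows 0.8451619254150797 0.16716491433261957
```

Call:
play_rows(increments=[[0.028,-0.009,-0.03,-0.003,-0.018,0.008,-1],[0,0,-0.03,0,0,0,-1],[0,0,-0.01,0,0,0,-1],[0,0,0,0,0,0,-1]])

```text
time: 5.55
ee_pos: [0.6291, -0.1266, 0.0387]
orientation: [-0.002, -0.623, 0.783, 0.004]
contact_force: [0.4, 0.5, -1.1]
width: 0.033
```

```bash
python3 g.py 0.6335 -0.13 0.012 167; python3 pic.py side d 210 320 150 240;python3 pic.py top d 260 400 140 240
```

```text
t 5.55 pos [ 0.6291 -0.1266  0.0387] yaw 167.0 tilt 0.53 w 0.033 F [ 0.4  0.5 -1.1] q [-0.32  0.56 -0.06  0.96  0.   -1.67]
d_mm [  4.4  -3.4 -26.7] units shift [ 0.0109 -0.0084 -0.0667] turn [-0.0038 -0.008  -0.    ] min rows 0.6531203084899888 0.07413795072531999
```

View pics/sided.png

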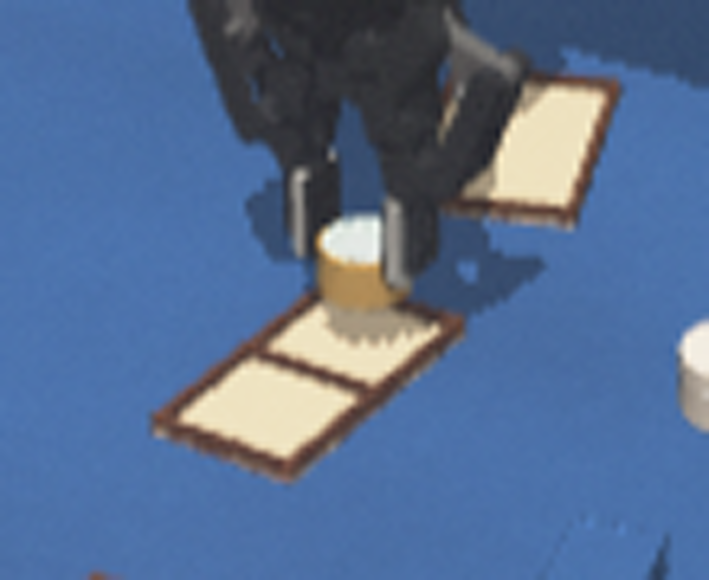

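View pics/topd.png

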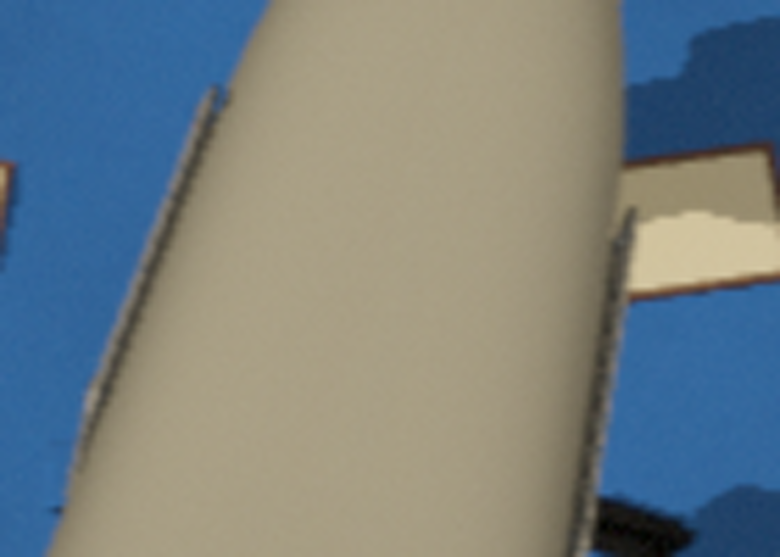

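Call:
play_rows(increments=[[0.011,-0.008,-0.03,-0.004,-0.008,0,-1],[0,0,-0.02,0,0,0,-1],[0,0,-0.008,0,0,0,-1],[0,0,0,0,0,0,-1]])

```text
time: 5.98
ee_pos: [0.6341, -0.1273, 0.018]
orientation: [0.001, -0.624, 0.782, -0.001]
contact_force: [-0.9, -1.0, -1.7]
width: 0.0332
```

```bash
python3 g.py 0.6335 -0.13 0.0115 167
```

```text
t 5.98 pos [ 0.6341 -0.1273  0.018 ] yaw 167.2 tilt 0.14 w 0.0332 F [-0.9 -1.  -1.7] q [-0.32  0.58 -0.08  0.9  -0.   -1.67]
d_mm [-0.6 -2.7 -6.5] units shift [-0.0014 -0.0067 -0.0163] turn [ 0.0008  0.0023 -0.0033] min rows 0.16989456029856786 0.03448628038267206
```

Call:
play_rows(increments=[[-0.001,-0.006,-0.01,0,0,0,-1],[0,0,-0.003,0,0,0,-1],[0,0,0,0,0,0,-1]])

```text
time: 6.23
ee_pos: [0.6338, -0.1293, 0.0136]
orientation: [0.001, -0.624, 0.781, -0.001]
contact_force: [-0.1, 0.2, -0.9]
width: 0.033
```

```bash
python3 g.py 0.6335 -0.13 0.0115 167
```

```text
t 6.23 pos [ 0.6338 -0.1293  0.0136] yaw 167.2 tilt 0.18 w 0.033 F [-0.1  0.2 -0.9] q [-0.33  0.58 -0.09  0.9   0.   -1.67]
d_mm [-0.3 -0.7 -2.1] units shift [-0.0008 -0.0016 -0.0054] turn [ 0.0009  0.0029 -0.0041] min rows 0.054338177729102675 0.042698066077736865
```

Call:
play_rows(increments=[[0,0,-0.004,0,0,0,-1],[0,0,0,0,0,0,-1]])

```text
time: 6.4
ee_pos: [0.6343, -0.1297, 0.0132]
orientation: [0.001, -0.624, 0.781, -0.002]
contact_force: [-1.1, 0.1, -0.6]
width: 0.0331
```

Call:
play_rows(increments=[[0,0,-0.003,0,0,0,-1],[0,0,0,0,0,0,-1]])

```text
time: 6.57
ee_pos: [0.6349, -0.13, 0.0131]
orientation: [0.002, -0.624, 0.781, -0.003]
contact_force: [-0.4, -0.0, -0.4]
width: 0.0332
```

Call:
play_rows(increments=[[0,0,-0.006,0,0,0,-1],[0,0,0,0,0,0,-1]])

```text
time: 6.73
ee_pos: [0.6355, -0.1302, 0.0134]
orientation: [0.002, -0.624, 0.781, -0.003]
contact_force: [-0.3, -0.5, -0.9]
width: 0.0329
```

```bash
python3 g.py 0.6335 -0.13 0.0115 167; python3 pic.py side e 210 320 150 240
```

```text
t 6.73 pos [ 0.6355 -0.1302  0.0134] yaw 167.2 tilt 0.47 w 0.0329 F [-0.3 -0.5 -0.9] q [-0.33  0.58 -0.09  0.89 -0.   -1.67]
d_mm [-2.   0.2 -1.9] units shift [-0.0049  0.0006 -0.0047] turn [ 0.0026  0.0074 -0.0036] min rows 0.06539163882047591 0.07252223591674845
```

View pics/sidee.png

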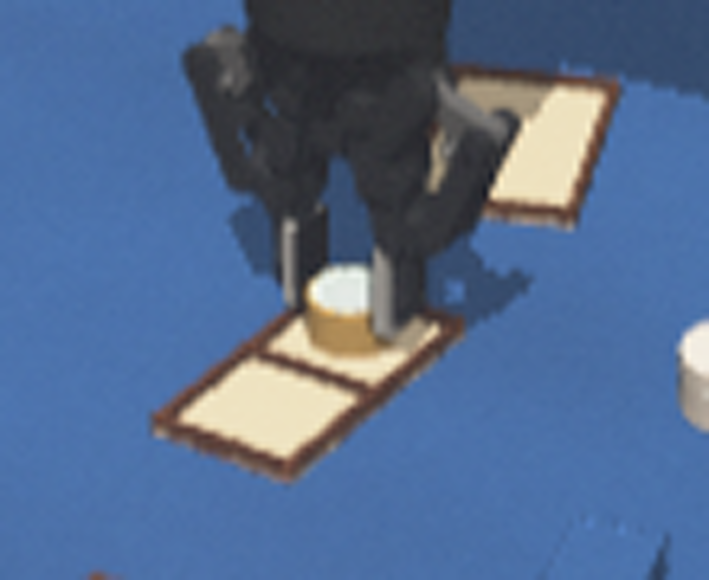

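Call:
play_rows(increments=[[-0.005,0,-0.01,0.003,0.007,0,-1]])

```text
time: 6.87
ee_pos: [0.6358, -0.1305, 0.0125]
orientation: [0.002, -0.624, 0.781, -0.002]
contact_force: [-6.1, 6.1, 36.1]
width: 0.033
```

Call:
play_rows(increments=[[0,0,-0.005,0,0,0,-1]])

```text
time: 6.95
ee_pos: [0.6361, -0.1305, 0.0127]
orientation: [0.003, -0.624, 0.781, -0.002]
contact_force: [-5.6, 1.2, 10.0]
width: 0.0331
```

Call:
play_rows(increments=[[0,0,0,0,0,0,0.1],[0,0,0,0,0,0,0.1],[0,0,0,0,0,0,0.1],[0,0,0,0,0,0,0.1]])

```text
time: 7.28
ee_pos: [0.6367, -0.1307, 0.0128]
orientation: [0.003, -0.624, 0.781, -0.003]
contact_force: [0.6, 0.7, -0.3]
width: 0.047
```

Call:
play_rows(increments=[[0,0,0.05,0,0,0,0.3],[0,0,0.08,0,0,0,1],[0,0,0.08,0,0,0,1],[0,0,0.04,0,0,0,1],[0,0,0,0,0,0,1]])

```text
time: 7.7
ee_pos: [0.6324, -0.1295, 0.1099]
orientation: [-0.0, -0.624, 0.781, 0.002]
contact_force: [-0.4, 1.4, 0.1]
width: 0.0855
```

```bash
python3 g.py 0.480 0.137 0.09 167; python3 pic.py side f 210 320 150 240
```

```text
t 7.7 pos [ 0.6324 -0.1295  0.1099] yaw 167.2 tilt 0.24 w 0.0855 F [-0.4  1.4  0.1] q [-0.33  0.51  0.04  1.1   0.   -1.67]
d_mm [-152.4  266.5  -19.9] units shift [-0.3809  0.6663 -0.0498] turn [-0.0027 -0.0028 -0.0037] min rows 7.378019131917312 0.04526615070921439
```

View pics/sidef.png

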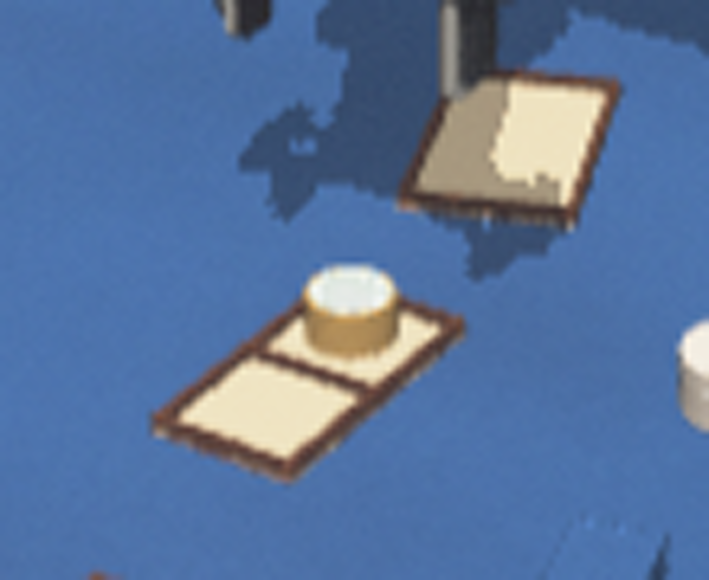

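Call:
play_rows(increments=[[-0.03,0.05,0,0,0,0,1],[-0.04,0.07,0,0,0,0,1],[-0.04,0.07,0,0,0,0,1],[-0.04,0.07,0,0,0,0,1],[-0.04,0.07,0,0,0,0,1],[-0.04,0.07,0,0,0,0,1],[-0.04,0.07,0,0,0,0,1],[-0.04,0.07,0,0,0,0,1],[-0.04,0.07,0,0,0,0,1],[-0.02,0.04,0,0,0,0,1],[0,0,0,0,0,0,1]])

```text
time: 8.67
ee_pos: [0.4659, 0.1368, 0.0864]
orientation: [-0.01, -0.621, 0.784, 0.01]
contact_force: [-0.9, 0.1, 0.0]
width: 0.0856
```

```bash
python3 g.py 0.480 0.137 0.04 167
```

```text
t 8.67 pos [0.4659 0.1368 0.0864] yaw 166.8 tilt 1.63 w 0.0856 F [-0.9  0.1  0. ] q [ 0.12  0.26 -0.4   0.94  0.01 -1.22]
d_mm [ 14.1   0.2 -46.4] units shift [ 0.0353  0.0005 -0.1159] turn [-0.0032 -0.027   0.0031] min rows 1.1626913496087552 0.22951119012950363
```

Call:
play_rows(increments=[[0.02,0,0,-0.003,-0.02,0.003,1],[0.015,0,-0.04,0,-0.007,0,1],[0,0,-0.04,0,0,0,1],[0,0,-0.02,0,0,0,1],[0,0,0,0,0,0,1]])

```text
time: 9.08
ee_pos: [0.4813, 0.1351, 0.0406]
orientation: [0.0, -0.623, 0.782, -0.002]
contact_force: [-0.8, -0.3, -0.1]
width: 0.0854
```

```bash
python3 g.py 0.480 0.137 0.01 167
```

```text
t 9.08 pos [0.4813 0.1351 0.0406] yaw 167.1 tilt 0.19 w 0.0854 F [-0.8 -0.3 -0.1] q [ 0.11  0.31 -0.46  0.8  -0.   -1.23]
d_mm [ -1.3   1.9 -30.6] units shift [-0.0034  0.0046 -0.0765] turn [ 0.0024  0.002  -0.0013] min rows 0.73602570146068 0.02826634545161264
```

Call:
play_rows(increments=[[-0.003,0.005,-0.04,0.002,0.002,0,1],[0,0,-0.03,0,0,0,1],[0,0,-0.012,0,0,0,1],[0,0,0,0,0,0,1]])

```text
time: 9.42
ee_pos: [0.4825, 0.1342, 0.0063]
orientation: [-0.0, -0.621, 0.784, -0.001]
contact_force: [-0.8, 0.2, 0.3]
width: 0.0852
```

```bash
python3 g.py 0.480 0.137 0.009 167
```

```text
t 9.42 pos [0.4825 0.1342 0.0063] yaw 166.8 tilt 0.1 w 0.0852 F [-0.8  0.2  0.3] q [ 0.11  0.36 -0.49  0.72 -0.   -1.23]
d_mm [-2.5  2.8  2.7] units shift [-0.0063  0.007   0.0069] turn [0.0013 0.001  0.003 ] min rows 0.11170180624820489 0.028880177144080622
```

Call:
play_rows(increments=[[-0.006,0.007,0.006,0,0,0,1],[0,0,0,0,0,0,1],[0,0,0,0,0,0,-1],[0,0,0,0,0,0,-1],[0,0,0,0,0,0,-1],[0,0,0,0,0,0,-1],[0,0,0,0,0,0,-1],[0,0,0,0,0,0,-1],[0,0,0,0,0,0,-1],[0,0,0,0,0,0,-1]])

```text
time: 10.25
ee_pos: [0.4832, 0.1369, 0.013]
orientation: [0.003, -0.621, 0.784, -0.003]
contact_force: [-0.6, 0.4, -0.2]
width: 0.0325
```

Call:
play_rows(increments=[[0,0,0.04,0,0,0,-1],[0,0,0.08,0,0,0,-1],[0,0,0.08,0,0,0,-1],[0,0,0.02,0,0,0,-1],[0,0,0,0,0,0,-1]])

```text
time: 10.67
ee_pos: [0.4795, 0.1365, 0.1012]
orientation: [-0.001, -0.621, 0.784, -0.001]
contact_force: [0.1, 0.1, -0.7]
width: 0.033
```

```bash
python3 g.py 0.647 -0.073 0.09 167; python3 pic.py side g 230 360 180 290
```

```text
t 10.67 pos [0.4795 0.1365 0.1012] yaw 166.8 tilt 0.11 w 0.033 F [ 0.1  0.1 -0.7] q [ 0.12  0.25 -0.37  0.95 -0.   -1.22]
d_mm [ 167.5 -209.5  -11.2] units shift [ 0.4188 -0.5236 -0.0281] turn [ 0.0017 -0.0003  0.004 ] min rows 6.437649982469071 0.03635773089139518
```

View pics/sideg.png

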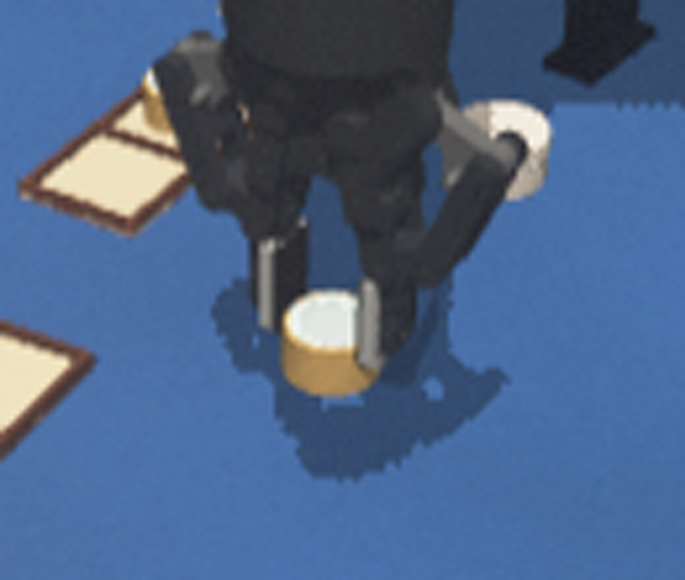

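Call:
play_rows(increments=[[0.03,-0.035,0.003,0,0,0,-1],[0.045,-0.056,0.003,0,0,0,-1],[0.045,-0.056,0.003,0,0,0,-1],[0.045,-0.056,0.003,0,0,0,-1],[0.045,-0.056,0.003,0,0,0,-1],[0.045,-0.056,0.003,0,0,0,-1],[0.045,-0.056,0.003,0,0,0,-1],[0.045,-0.056,0.003,0,0,0,-1],[0.03,-0.04,0.003,0,0,0,-1],[0.03,-0.03,0,0,0,0,-1],[0.01,-0.01,0,0,0,0,-1],[0,0,0,0,0,0,-1]])

```text
time: 11.72
ee_pos: [0.6399, -0.0753, 0.087]
orientation: [-0.011, -0.622, 0.783, 0.01]
contact_force: [-0.5, -0.1, -0.2]
width: 0.0325
```

```bash
python3 g.py 0.647 -0.073 0.04 167
```

```text
t 11.72 pos [ 0.6399 -0.0753  0.087 ] yaw 167.0 tilt 1.68 w 0.0325 F [-0.5 -0.1 -0.2] q [-0.24  0.54  0.04  1.09 -0.   -1.58]
d_mm [  7.1   2.3 -47. ] units shift [ 0.0176  0.0058 -0.1176] turn [-0.0026 -0.0279  0.0005] min rows 1.1419469375165106 0.23485212844523418
```

Call:
play_rows(increments=[[0.017,0.006,-0.04,-0.003,-0.028,0,-1],[0,0,-0.04,0,0,0,-1],[0,0,-0.03,0,0,0,-1],[0,0,0,0,0,0,-1],[0,0,0,0,0,0,-1]])

```text
time: 12.13
ee_pos: [0.641, -0.0684, 0.0359]
orientation: [-0.002, -0.623, 0.782, 0.004]
contact_force: [0.3, -0.2, -0.8]
width: 0.0325
```

```bash
python3 g.py 0.647 -0.073 0.022 167
```

```text
t 12.13 pos [ 0.641  -0.0684  0.0359] yaw 167.1 tilt 0.51 w 0.0325 F [ 0.3 -0.2 -0.8] q [-0.23  0.57 -0.06  0.96  0.   -1.58]
d_mm [  6.   -4.6 -13.9] units shift [ 0.015  -0.0114 -0.0348] turn [-0.0029 -0.0081 -0.0014] min rows 0.3796698604216144 0.07274913810856362
```

Call:
play_rows(increments=[[0.015,-0.011,-0.02,-0.003,-0.008,0,-1],[0,0,-0.012,0,0,0,-1],[0,0,0,0,0,0,-1]])

```text
time: 12.38
ee_pos: [0.6467, -0.0714, 0.0228]
orientation: [0.0, -0.624, 0.781, -0.0]
contact_force: [-0.0, -0.7, -1.4]
width: 0.0326
```

```bash
python3 g.py 0.647 -0.073 0.016 167
```

```text
t 12.38 pos [ 0.6467 -0.0714  0.0228] yaw 167.2 tilt 0.01 w 0.0326 F [-0.  -0.7 -1.4] q [-0.23  0.58 -0.06  0.92 -0.   -1.58]
d_mm [ 0.3 -1.6 -6.8] units shift [ 0.0008 -0.0041 -0.0169] turn [ 0.0001  0.0002 -0.0034] min rows 0.16716623545856668 0.028841535926858577
```

Call:
play_rows(increments=[[0,-0.004,-0.01,0,0,0,-1]])

```text
time: 12.47
ee_pos: [0.6476, -0.0729, 0.0197]
orientation: [0.001, -0.624, 0.781, -0.001]
contact_force: [0.6, -0.7, -0.6]
width: 0.0329
```

Call:
play_rows(increments=[[0,0,-0.005,0,0,0,-1]])

```text
time: 12.55
ee_pos: [0.6475, -0.0731, 0.0174]
orientation: [0.001, -0.624, 0.781, -0.001]
contact_force: [0.3, -0.1, -1.1]
width: 0.0327
```

Call:
play_rows(increments=[[0,0,-0.005,0,0,0,-1]])

```text
time: 12.63
ee_pos: [0.648, -0.0733, 0.0157]
orientation: [0.001, -0.624, 0.781, -0.001]
contact_force: [-1.7, 0.8, 19.6]
width: 0.0327
```

Contact with the floor; release.

Call:
play_rows(increments=[[0,0,0,0,0,0,0.1],[0,0,0,0,0,0,0.1],[0,0,0,0,0,0,0.1],[0,0,0,0,0,0,0.1]])

```text
time: 12.97
ee_pos: [0.6487, -0.0738, 0.0164]
orientation: [0.001, -0.624, 0.782, -0.002]
contact_force: [-0.6, -0.0, -0.1]
width: 0.047
```

Call:
play_rows(increments=[[0,0,0.05,0,0,0,0.3],[0,0,0.08,0,0,0,1],[0,0,0.08,0,0,0,1],[0,0,0.04,0,0,0,1],[0,0,0,0,0,0,1]])

```text
time: 13.38
ee_pos: [0.6457, -0.0732, 0.1179]
orientation: [-0.0, -0.624, 0.782, 0.0]
contact_force: [0.4, -0.8, -0.5]
width: 0.0854
```

```bash
python3 g.py 0.461 -0.397 0.09 181.9; python3 pic.py side h 210 320 150 240
```

```text
t 13.38 pos [ 0.6457 -0.0732  0.1179] yaw 167.2 tilt 0.06 w 0.0854 F [ 0.4 -0.8 -0.5] q [-0.24  0.51  0.06  1.12 -0.   -1.58]
d_mm [-184.7 -323.8  -27.9] units shift [-0.4618 -0.8096 -0.0698] turn [-0.     -0.001   0.2454] min rows 8.965315129064255 2.056361329718523
```

View pics/sideh.png

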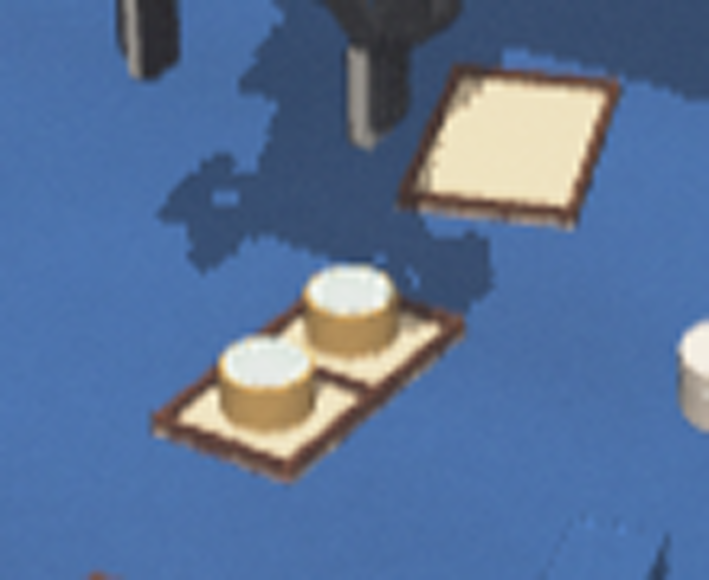

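Call:
play_rows(increments=[[-0.03,-0.05,0,0,0,0.02,1],[-0.04,-0.075,0.002,0,0,0.025,1],[-0.04,-0.075,0.002,0,0,0.025,1],[-0.045,-0.075,0.002,0,0,0.025,1],[-0.045,-0.075,0.002,0,0,0.025,1],[-0.045,-0.075,0.002,0,0,0.025,1],[-0.045,-0.075,0.002,0,0,0.025,1],[-0.045,-0.075,0.002,0,0,0.025,1],[-0.045,-0.075,0.002,0,0,0.025,1],[-0.04,-0.07,0,0,0,0.02,1],[-0.03,-0.05,0,0,0,0,1],[0,0,0,0,0,0,1]])

```text
time: 14.43
ee_pos: [0.4498, -0.3858, 0.1032]
orientation: [0.002, 0.724, -0.69, -0.01]
contact_force: [0.2, -1.1, 0.5]
width: 0.0853
```

```bash
python3 g.py 0.461 -0.397 0.04 181.9
```

```text
t 14.43 pos [ 0.4498 -0.3858  0.1032] yaw -177.2 tilt 1.18 w 0.0853 F [ 0.2 -1.1  0.5] q [-0.84  0.43 -0.11  1.06 -0.01 -2.46]
d_mm [ 11.2 -11.2 -63.2] units shift [ 0.028  -0.0281 -0.158 ] turn [-0.0105 -0.0167 -0.0144] min rows 1.5629325540069556 0.20473674791891572
```

Call:
play_rows(increments=[[0.028,-0.028,-0.03,-0.01,-0.016,-0.014,1],[0,0,-0.06,0,0,0,1],[0,0,-0.05,0,0,0,1],[0,0,-0.02,0,0,0,1],[0,0,0,0,0,0,1]])

```text
time: 14.85
ee_pos: [0.4579, -0.3961, 0.0307]
orientation: [-0.001, 0.717, -0.697, -0.003]
contact_force: [0.1, -0.2, -1.5]
width: 0.0854
```

```bash
python3 g.py 0.461 -0.397 0.011 181.9
```

```text
t 14.85 pos [ 0.4579 -0.3961  0.0307] yaw -178.4 tilt 0.4 w 0.0854 F [ 0.1 -0.2 -1.5] q [-0.85  0.5  -0.18  0.89  0.   -2.44]
d_mm [  3.1  -0.9 -19.7] units shift [ 0.0078 -0.0021 -0.0492] turn [-0.0056 -0.0035  0.0056] min rows 0.47784825463922315 0.07253393173943126
```

Call:
play_rows(increments=[[0.008,-0.002,-0.03,-0.005,-0.003,0.005,1],[0,0,-0.02,0,0,0,1],[0,0,-0.003,0,0,0,1],[0,0,0,0,0,0,1]])

```text
time: 15.18
ee_pos: [0.461, -0.394, 0.0078]
orientation: [-0.0, 0.719, -0.695, -0.002]
contact_force: [-0.4, 0.0, 0.3]
width: 0.0856
```

```bash
python3 g.py 0.461 -0.397 0.01 181.9; python3 pic.py side i 300 420 120 220
```

```text
t 15.18 pos [ 0.461  -0.394   0.0078] yaw -178.0 tilt 0.29 w 0.0856 F [-0.4  0.   0.3] q [-0.84  0.53 -0.2   0.84  0.   -2.45]
d_mm [-0.  -3.   2.2] units shift [-0.     -0.0075  0.0056] turn [-0.0038 -0.0029 -0.0016] min rows 0.08980702752545648 0.04217086787434507
```

View pics/sidei.png

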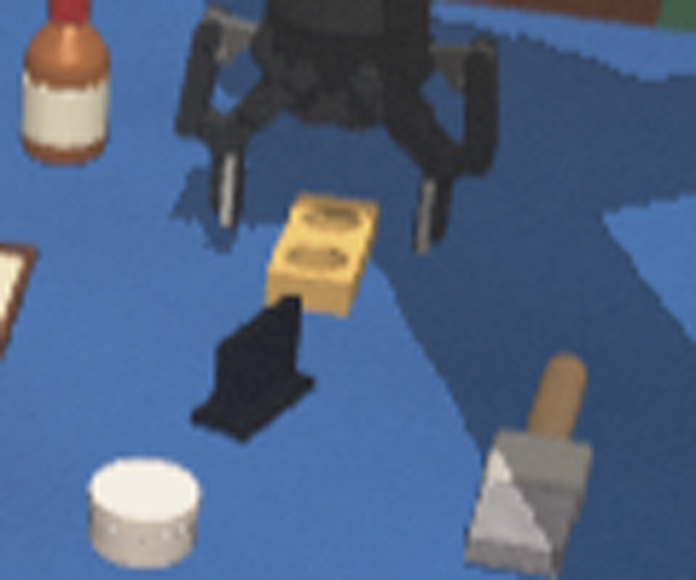

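Call:
play_rows(increments=[[0,-0.007,0.003,-0.004,-0.003,0,1],[0,0,0,0,0,0,1],[0,0,0,0,0,0,-1],[0,0,0,0,0,0,-1],[0,0,0,0,0,0,-1],[0,0,0,0,0,0,-1],[0,0,0,0,0,0,-1],[0,0,0,0,0,0,-1],[0,0,0,0,0,0,-1],[0,0,0,0,0,0,-1]])

```text
time: 16.07
ee_pos: [0.4629, -0.3993, 0.0139]
orientation: [0.0, 0.719, -0.695, 0.004]
contact_force: [0.4, -0.5, 1.2]
width: 0.037
```

Call:
play_rows(increments=[[0,0,0.04,0,0,0,-1],[0,0,0.07,0,0,0,-1],[0,0,0.07,0,0,0,-1],[0,0,0.02,0,0,0,-1],[0,0,0,0,0,0,-1]])

```text
time: 16.48
ee_pos: [0.4602, -0.3964, 0.0926]
orientation: [0.0, 0.719, -0.695, -0.001]
contact_force: [-0.0, -0.4, -1.1]
width: 0.0368
```

```bash
python3 g.py 0.625 -0.299 0.09 187.5; python3 pic.py side j 300 420 100 200
```

```text
t 16.48 pos [ 0.4602 -0.3964  0.0926] yaw -178.0 tilt 0.06 w 0.0368 F [-0.  -0.4 -1.1] q [-0.84  0.45 -0.1   1.02 -0.   -2.45]
d_mm [164.8  97.4  -2.6] units shift [ 0.4119  0.2435 -0.0066] turn [-0.0006 -0.0008  0.0921] min rows 4.5901893627239225 0.7718816464396571
```

View pics/sidej.png

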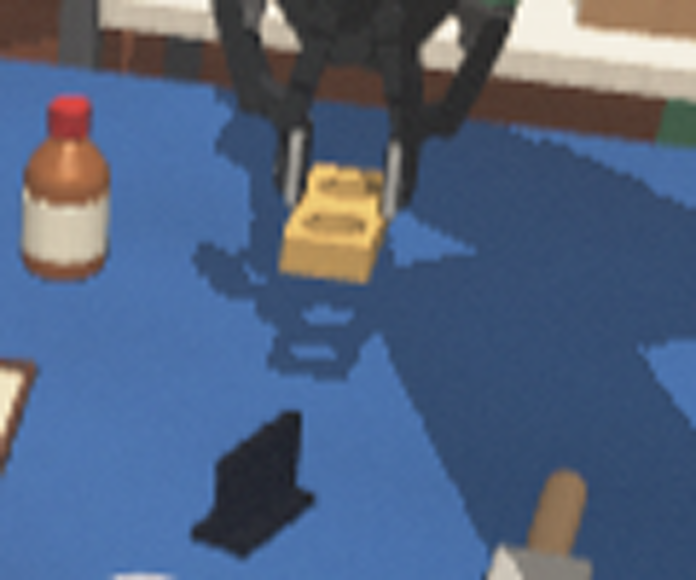

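Call:
play_rows(increments=[[0.03,0.02,0.002,0,0,0.01,-1],[0.05,0.03,0.003,0,0,0.01,-1],[0.05,0.03,0.003,0,0,0.01,-1],[0.05,0.03,0.003,0,0,0.01,-1],[0.05,0.03,0.003,0,0,0.01,-1],[0.05,0.03,0.003,0,0,0.01,-1],[0.05,0.03,0.003,0,0,0.01,-1],[0.05,0.025,0.003,0,0,0.01,-1],[0.03,0.02,0,0,0,0.01,-1],[0,0,0,0,0,0,-1],[0,0,0,0,0,0,-1]])

```text
time: 17.45
ee_pos: [0.628, -0.2826, 0.0807]
orientation: [0.001, 0.753, -0.657, -0.013]
contact_force: [-0.2, -0.1, -0.8]
width: 0.0372
```

```bash
python3 g.py 0.625 -0.299 0.04 187.5
```

```text
t 17.45 pos [ 0.628  -0.2826  0.0807] yaw -172.2 tilt 1.51 w 0.0372 F [-0.2 -0.1 -0.8] q [-0.54  0.63  0.17  1.14  0.   -2.25]
d_mm [ -3.  -16.4 -40.7] units shift [-0.0074 -0.041  -0.1019] turn [-0.0158 -0.0197 -0.0048] min rows 1.0555755189929927 0.215275139569257
```

Call:
play_rows(increments=[[-0.007,-0.04,-0.02,-0.015,-0.019,-0.005,-1],[0,0,-0.04,0,0,0,-1],[0,0,-0.03,0,0,0,-1],[0,0,0,0,0,0,-1]])

```text
time: 17.78
ee_pos: [0.6219, -0.299, 0.0409]
orientation: [0.001, 0.751, -0.66, -0.002]
contact_force: [-1.3, 0.4, -1.2]
width: 0.0368
```

```bash
python3 g.py 0.625 -0.299 0.024 187.5;  python3 pic.py side k 240 360 110 210
```

```text
t 17.78 pos [ 0.6219 -0.299   0.0409] yaw -172.6 tilt 0.25 w 0.0368 F [-1.3  0.4 -1.2] q [-0.56  0.64  0.09  1.02 -0.   -2.26]
d_mm [  3.1   0.  -16.9] units shift [ 0.0077  0.     -0.0421] turn [-0.0014 -0.004   0.0012] min rows 0.41092861559044497 0.03661197664893666
```

View pics/sidek.png

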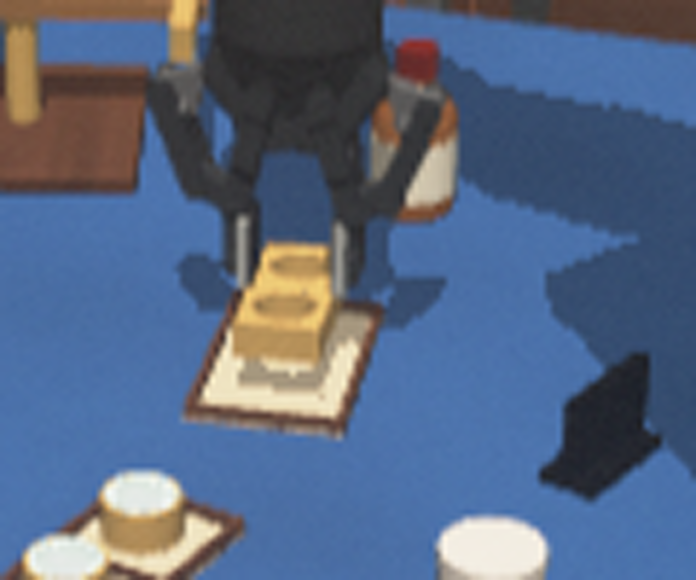

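Call:
play_rows(increments=[[0.007,0,-0.025,-0.001,-0.004,0,-1],[0,0,-0.02,0,0,0,-1],[0,0,-0.005,0,0,0,-1],[0,0,0,0,0,0,-1]])

```text
time: 18.17
ee_pos: [0.6243, -0.3006, 0.0215]
orientation: [-0.0, 0.751, -0.661, 0.001]
contact_force: [-0.2, 0.3, -0.8]
width: 0.0371
```

```bash
python3 g.py 0.625 -0.299 0.015 187.5
```

```text
t 18.17 pos [ 0.6243 -0.3006  0.0215] yaw -172.7 tilt 0.09 w 0.0371 F [-0.2  0.3 -0.8] q [-0.56  0.66  0.07  0.98  0.   -2.26]
d_mm [ 0.7  1.6 -6.5] units shift [ 0.0018  0.004  -0.0163] turn [0.0004 0.0015 0.0034] min rows 0.1618142261944885 0.03162054855175983
```

Call:
play_rows(increments=[[0.001,0.003,-0.01,0,0,0,-1]])

```text
time: 18.25
ee_pos: [0.6252, -0.3, 0.0182]
orientation: [-0.0, 0.751, -0.661, 0.002]
contact_force: [0.4, -0.4, -0.7]
width: 0.037
```

Call:
play_rows(increments=[[0,0,-0.006,0,0,0,-1]])

```text
time: 18.33
ee_pos: [0.6252, -0.2996, 0.0168]
orientation: [-0.0, 0.751, -0.661, 0.002]
contact_force: [-5.9, 5.6, 16.1]
width: 0.037
```

Call:
play_rows(increments=[[0,0,-0.005,0,0,0,-1]])

```text
time: 18.42
ee_pos: [0.6252, -0.2996, 0.0168]
orientation: [-0.0, 0.751, -0.661, 0.002]
contact_force: [-6.2, 2.2, 13.8]
width: 0.0371
```

Call:
play_rows(increments=[[0,0,0,0,0,0,0.2],[0,0,0,0,0,0,0.2],[0,0,0,0,0,0,0.2],[0,0,0,0,0,0,0.2]])

```text
time: 18.75
ee_pos: [0.6268, -0.2998, 0.019]
orientation: [-0.001, 0.751, -0.66, 0.004]
contact_force: [-0.7, -0.4, 0.3]
width: 0.0511
```

Call:
play_rows(increments=[[0,0,0.05,0,0,0,0.5],[0,0,0.08,0,0,0,1],[0,0,0.08,0,0,0,1],[0,0,0.04,0,0,0,1],[0,0,0,0,0,0,1]])

```text
time: 19.17
ee_pos: [0.6245, -0.298, 0.1187]
orientation: [-0.0, 0.751, -0.66, 0.0]
contact_force: [0.8, -0.4, -0.8]
width: 0.0855
```

```bash
python3 g.py 0.464 -0.259 0.09 162; python3 pic.py side l 240 360 110 210
```

```text
t 19.17 pos [ 0.6245 -0.298   0.1187] yaw -172.6 tilt 0.06 w 0.0855 F [ 0.8 -0.4 -0.8] q [-0.56  0.59  0.19  1.18  0.   -2.26]
d_mm [-160.5   39.   -28.7] units shift [-0.4011  0.0976 -0.0718] turn [ 0.0005  0.0009 -0.4227] min rows 4.019531031716452 3.5417755552218386
```

View pics/sidel.png

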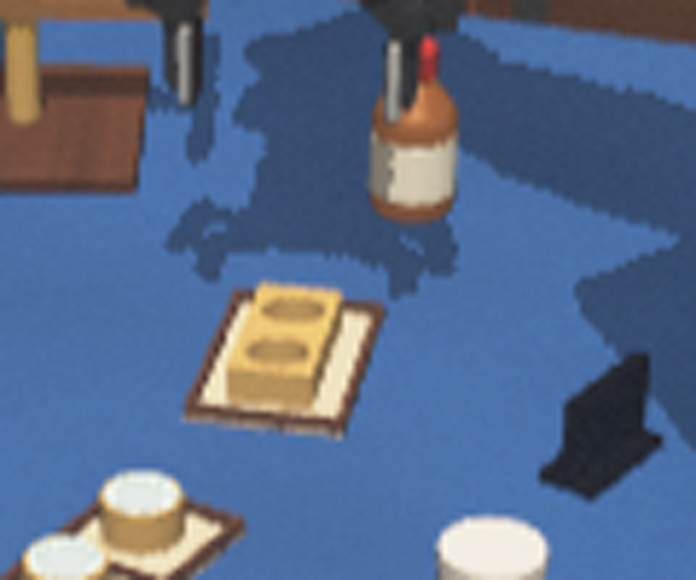

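```bash
python3 m2.py l | grep -E "blk|yel"
```

```text
Traceback (most recent call last):
  File "m2.py", line 5, in <module>
    c=dict(np.load(f"{n}{tag}.npz")); hsv=cv2.cvtColor(c["img"],cv2.COLOR_RGB2HSV).astype(int)
           ~~~~~~~^^^^^^^^^^^^^^^^^
FileNotFoundError: [Errno 2] No such file or directory: 'topl.npz'
```

Call:
play_rows(increments=[[-0.03,0.005,0.002,0,0,-0.04,1],[-0.05,0.013,0.002,0,0,-0.055,1],[-0.05,0.013,0.002,0,0,-0.055,1],[-0.05,0.013,0.002,0,0,-0.055,1],[-0.05,0.013,0.002,0,0,-0.055,1],[-0.05,0.013,0.002,0,0,-0.055,1],[-0.05,0.013,0.002,0,0,-0.055,1],[-0.05,0.013,0.002,0,0,-0.05,1],[-0.02,0,0,0,0,0,1],[0,0,0,0,0,0,1]])

```text
time: 20.05
ee_pos: [0.4517, -0.2523, 0.1052]
orientation: [-0.002, -0.581, 0.814, 0.009]
contact_force: [1.1, -0.1, 0.2]
width: 0.0854
```

```bash
python3 g.py 0.464 -0.259 0.075 162; python3 pic.py side n 300 420 120 220
```

```text
t 20.05 pos [ 0.4517 -0.2523  0.1052] yaw 161.1 tilt 1.09 w 0.0854 F [ 1.1 -0.1  0.2] q [-0.67  0.29 -0.3   0.99  0.   -1.91]
d_mm [ 12.3  -6.7 -30.2] units shift [ 0.0308 -0.0167 -0.0756] turn [-0.0118 -0.0139  0.0158] min rows 0.7990871906433973 0.20238350008313796
```

View pics/siden.png

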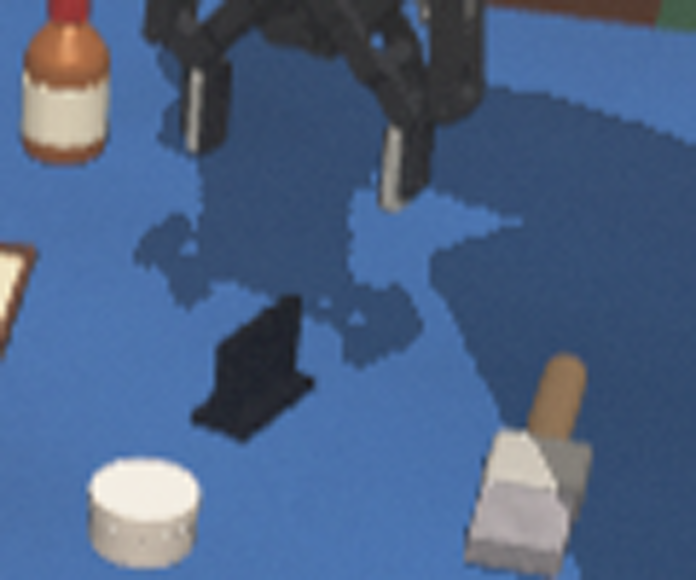

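Run:
```python
from h import *
c=dict(np.load("siden.npz"))
s=5.8; f=lambda u,v:[300+u/s,120+v/s]
a=ray(c,f(217,347),.044)[0];b=ray(c,f(296,297),.044)[0];print("blade top",a,b,(a+b)/2,np.degrees(np.arctan2(*(a-b)[::-1])),np.linalg.norm(a-b))
p=[ray(c,f(*q),.003)[0] for q in((192,418),(242,440),(313,382))]; print(p,"centre",(p[0]+p[2])/2,np.degrees(np.arctan2(*(p[1]-p[2])[::-1])),np.linalg.norm(p[1]-p[2]),np.linalg.norm(p[0]-p[1]))
```

```text
blade top [ 0.47543354 -0.22582585] [ 0.45268656 -0.2810828 ] [ 0.46406005 -0.25345432] 67.62508208628904 0.05975579900963389
[array([ 0.48522273, -0.23197384]), array([ 0.46023055, -0.22100398]), array([ 0.44125283, -0.28050848])] centre [ 0.46323778 -0.25624116] 72.31100546936183 0.062457496817697876 0.027293716700941738
```

Call:
play_rows(increments=[[0.03,-0.012,-0.02,-0.011,-0.013,0.01,1],[0,0,-0.05,0,0,0,1],[0,0,-0.05,0,0,0,1],[0,0,-0.05,0,0,0,1],[0,0,0,0,0,0,1],[0,0,0,0,0,0,1]])

```text
time: 20.6
ee_pos: [0.4723, -0.2612, 0.0336]
orientation: [0.002, -0.588, 0.809, -0.003]
contact_force: [0.6, 0.3, 0.8]
width: 0.0853
```

```bash
python3 g.py 0.464 -0.257 0.018 161.5
```

```text
t 20.6 pos [ 0.4723 -0.2612  0.0336] yaw 162.1 tilt 0.43 w 0.0853 F [0.6 0.3 0.8] q [-0.65  0.38 -0.37  0.81  0.   -1.91]
d_mm [ -8.3   4.2 -15.6] units shift [-0.0208  0.0104 -0.039 ] turn [ 0.0031  0.0064 -0.0097] min rows 0.43556228419500126 0.10103684755457475
```

Call:
play_rows(increments=[[-0.02,0.01,-0.02,0.003,0.006,-0.009,1],[0,0,-0.018,0,0,0,1],[0,0,0,0,0,0,1],[0,0,0,0,0,0,1]])

```text
time: 20.93
ee_pos: [0.466, -0.258, 0.0186]
orientation: [0.0, -0.585, 0.811, -0.001]
contact_force: [-0.7, 0.0, -0.1]
width: 0.0855
```

```bash
python3 g.py 0.464 -0.257 0.018 161.5; python3 pic.py side o 300 420 120 220
```

```text
t 20.93 pos [ 0.466  -0.258   0.0186] yaw 161.6 tilt 0.13 w 0.0855 F [-0.7  0.  -0.1] q [-0.66  0.39 -0.4   0.78  0.   -1.91]
d_mm [-2.   1.  -0.6] units shift [-0.005   0.0024 -0.0016] turn [ 0.0012  0.0019 -0.0014] min rows 0.05570728866039826 0.02221374739277038
```

View pics/sideo.png

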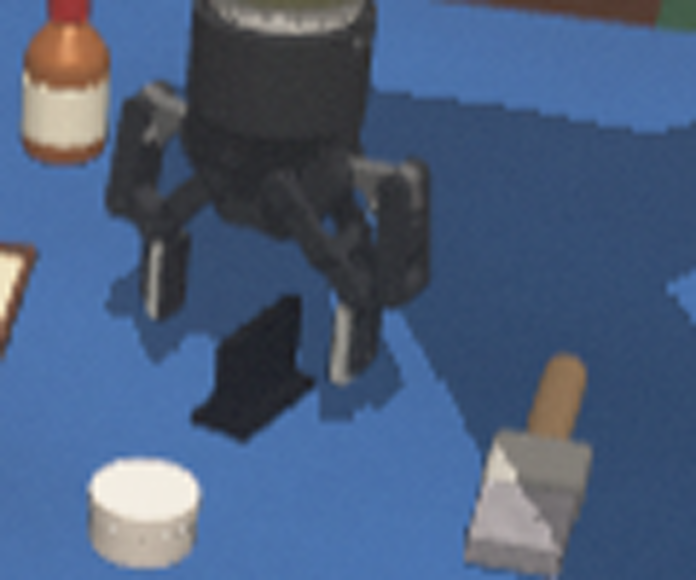

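Call:
play_rows(increments=[[-0.007,0.003,-0.004,0,0,0,1],[0,0,0,0,0,0,-1],[0,0,0,0,0,0,-1],[0,0,0,0,0,0,-1],[0,0,0,0,0,0,-1],[0,0,0,0,0,0,-1],[0,0,0,0,0,0,-1],[0,0,0,0,0,0,-1],[0,0,0,0,0,0,-1],[0,0,0,0,0,0,-1],[0,0,0,0,0,0,-1]])

```text
time: 21.9
ee_pos: [0.4647, -0.2581, 0.0197]
orientation: [0.001, -0.585, 0.811, -0.004]
contact_force: [0.4, 0.1, 2.1]
width: 0.007
```

Call:
play_rows(increments=[[0,0,0.04,0,0,0,-1],[0,0,0.08,0,0,0,-1],[0,0,0.08,0,0,0,-1],[0,0,0.02,0,0,0,-1],[0,0,0,0,0,0,-1]])

```text
time: 22.32
ee_pos: [0.4618, -0.2559, 0.1081]
orientation: [0.0, -0.585, 0.811, -0.0]
contact_force: [0.2, -0.2, -0.2]
width: 0.0065
```

```bash
python3 g.py 0.6427 0.096 0.11 169.7; python3 pic.py side p 300 420 80 180
```

```text
t 22.32 pos [ 0.4618 -0.2559  0.1081] yaw 161.6 tilt 0.02 w 0.0065 F [ 0.2 -0.2 -0.2] q [-0.66  0.29 -0.29  0.98  0.   -1.91]
d_mm [180.9 351.9   1.9] units shift [0.4523 0.8798 0.0047] turn [-1.000e-04  3.000e-04  1.354e-01] min rows 9.489015412576672 1.134267485747723
```

View pics/sidep.png

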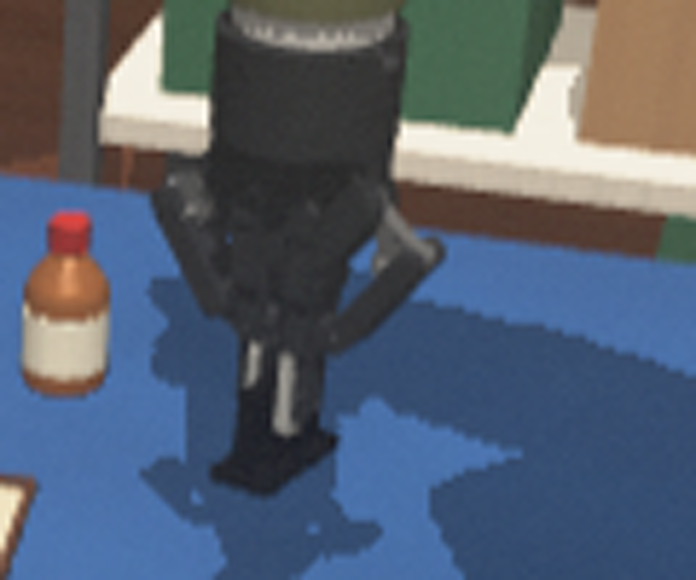

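Call:
play_rows(increments=[[0.02,0.04,0.002,0,0,0.008,-1],[0.037,0.075,0.003,0,0,0.011,-1],[0.037,0.075,0.003,0,0,0.011,-1],[0.037,0.075,0.003,0,0,0.011,-1],[0.037,0.075,0.003,0,0,0.011,-1],[0.037,0.075,0.003,0,0,0.011,-1],[0.037,0.075,0.003,0,0,0.011,-1],[0.037,0.075,0.003,0,0,0.011,-1],[0.037,0.075,0.003,0,0,0.011,-1],[0.037,0.075,0.003,0,0,0.011,-1],[0.037,0.075,0.003,0,0,0.011,-1],[0.037,0.06,0.003,0,0,0.011,-1]])

```text
time: 23.37
ee_pos: [0.6264, 0.0961, 0.1007]
orientation: [-0.009, -0.635, 0.772, 0.008]
contact_force: [0.7, 0.5, -1.0]
width: 0.0068
```

```bash
python3 g.py 0.6427 0.096 0.09 169.7
```

```text
t 23.37 pos [0.6264 0.0961 0.1007] yaw 168.9 tilt 1.38 w 0.0068 F [ 0.7  0.5 -1. ] q [ 0.02  0.51  0.01  1.1   0.   -1.35]
d_mm [ 16.3  -0.1 -10.7] units shift [ 0.0407 -0.0003 -0.0268] turn [-0.0012 -0.023   0.0133] min rows 0.46749507570466126 0.22293289435439434
```

Call:
play_rows(increments=[[0.025,0,-0.02,-0.001,-0.02,0.01,-1],[0.01,0,-0.01,0,0,0,-1],[0,0,0,0,0,0,-1]])

```text
time: 23.62
ee_pos: [0.6409, 0.1033, 0.082]
orientation: [-0.002, -0.643, 0.766, 0.003]
contact_force: [-1.0, 0.6, -1.1]
width: 0.0069
```

```bash
python3 g.py 0.6427 0.096 0.045 169.7
```

```text
t 23.62 pos [0.6409 0.1033 0.082 ] yaw 170.0 tilt 0.44 w 0.0069 F [-1.   0.6 -1.1] q [ 0.04  0.54  0.01  1.06  0.   -1.36]
d_mm [  1.8  -7.3 -37. ] units shift [ 0.0044 -0.0182 -0.0926] turn [-0.0015 -0.0072 -0.0056] min rows 0.9064537612203047 0.07783818060439322
```

Call:
play_rows(increments=[[0.004,-0.018,-0.03,-0.001,-0.007,-0.005,-1],[0,0,-0.035,0,0,0,-1],[0,0,-0.03,0,0,0,-1],[0,0,0,0,0,0,-1]])

```text
time: 23.95
ee_pos: [0.6383, 0.093, 0.0387]
orientation: [-0.004, -0.639, 0.769, 0.003]
contact_force: [-0.5, 0.2, -0.2]
width: 0.0072
```

```bash
python3 g.py 0.6427 0.096 0.028 169.7; python3 pic.py side q 180 310 170 280
```

```text
t 23.95 pos [0.6383 0.093  0.0387] yaw 169.5 tilt 0.52 w 0.0072 F [-0.5  0.2 -0.2] q [ 0.02  0.57 -0.05  0.96  0.   -1.37]
d_mm [  4.4   3.  -10.7] units shift [ 0.0109  0.0074 -0.0267] turn [ 0.0001 -0.0087  0.0035] min rows 0.2857725234277689 0.0788663434148985
```

View pics/sideq.png

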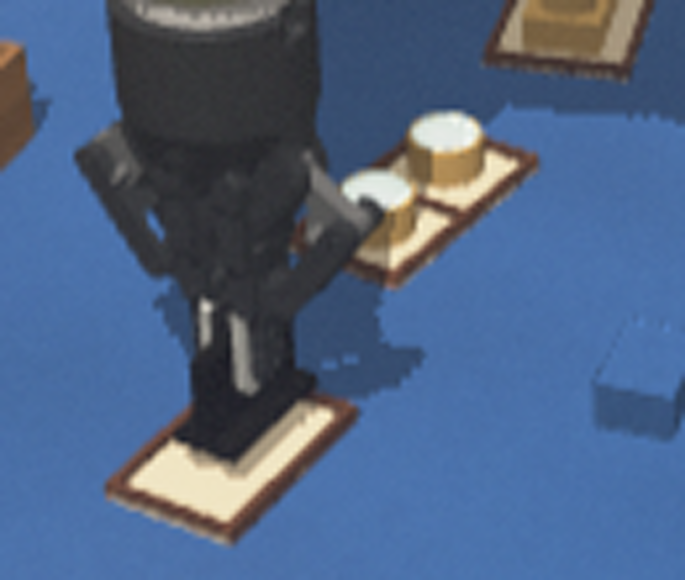

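Call:
play_rows(increments=[[0.01,0.007,-0.015,0,-0.008,0.003,-1],[0,0,-0.012,0,0,0,-1],[0,0,0,0,0,0,-1]])

```text
time: 24.25
ee_pos: [0.643, 0.0942, 0.0292]
orientation: [0.0, -0.639, 0.769, -0.0]
contact_force: [-0.9, 0.3, -0.2]
width: 0.0067
```

```bash
python3 g.py 0.6427 0.096 0.0225 169.7
```

```text
t 24.25 pos [0.643  0.0942 0.0292] yaw 169.5 tilt 0.05 w 0.0067 F [-0.9  0.3 -0.2] q [ 0.02  0.58 -0.06  0.93 -0.   -1.37]
d_mm [-0.3  1.8 -6.7] units shift [-0.0008  0.0045 -0.0168] turn [0.0001 0.0008 0.0032] min rows 0.1670192100759142 0.027940585801629548
```

Call:
play_rows(increments=[[-0.001,0.004,-0.011,0,0,0,-1]])

```text
time: 24.33
ee_pos: [0.6436, 0.0955, 0.0258]
orientation: [0.001, -0.639, 0.769, -0.001]
contact_force: [0.9, 0.7, -0.3]
width: 0.0068
```

Call:
play_rows(increments=[[0,0,-0.006,0,0,0,-1]])

```text
time: 24.42
ee_pos: [0.6435, 0.0957, 0.0232]
orientation: [0.001, -0.639, 0.769, -0.001]
contact_force: [0.1, 0.3, -0.7]
width: 0.0073
```

Call:
play_rows(increments=[[0,0,-0.005,0,0,0,-1]])

```text
time: 24.5
ee_pos: [0.6438, 0.0957, 0.0226]
orientation: [0.001, -0.639, 0.769, -0.001]
contact_force: [-5.9, 0.1, 21.0]
width: 0.007
```

Call:
play_rows(increments=[[0,0,0,0,0,0,0],[0,0,0,0,0,0,0],[0,0,0,0,0,0,0],[0,0,0,0,0,0,0],[0,0,0,0,0,0,0.5]])

```text
time: 24.92
ee_pos: [0.645, 0.0963, 0.0242]
orientation: [0.003, -0.64, 0.769, -0.002]
contact_force: [0.2, 0.6, -0.1]
width: 0.0536
```

Call:
play_rows(increments=[[0,0,0.05,0,0,0,0.5],[0,0,0.08,0,0,0,1],[0,0,0.08,0,0,0,1],[0,0,0.04,0,0,0,1],[0,0,0,0,0,0,1]])

```text
time: 25.33
ee_pos: [0.6415, 0.0963, 0.1242]
orientation: [-0.0, -0.64, 0.769, 0.0]
contact_force: [0.6, -0.6, 0.7]
width: 0.0855
```

```bash
python3 g.py 0.4793 0.2529 0.09 199.2; python3 pic.py side r 180 310 170 280
```

```text
t 25.33 pos [0.6415 0.0963 0.1242] yaw 169.5 tilt 0.04 w 0.0855 F [ 0.6 -0.6  0.7] q [ 0.03  0.5   0.06  1.13 -0.   -1.36]
d_mm [-162.2  156.6  -34.2] units shift [-0.4054  0.3916 -0.0854] turn [ 5.000e-04 -4.000e-04  4.944e-01] min rows 5.46838530212449 4.142710690511252
```

View pics/sider.png

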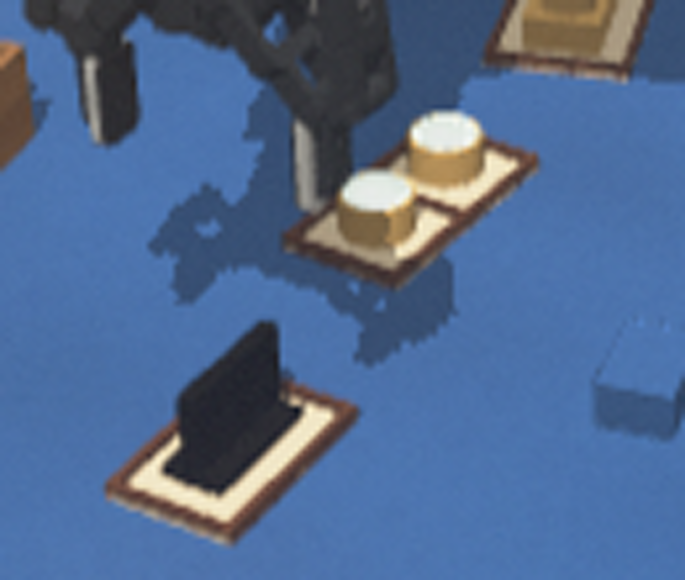

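Call:
play_rows(increments=[[-0.03,0.03,0,0,0,0.03,1],[-0.045,0.045,0,0,0,0.055,1],[-0.045,0.045,0,0,0,0.055,1],[-0.045,0.045,0,0,0,0.055,1],[-0.045,0.045,0,0,0,0.055,1],[-0.045,0.045,0,0,0,0.055,1],[-0.045,0.045,0,0,0,0.055,1],[-0.045,0.045,0,0,0,0.055,1],[-0.04,0.03,0,0,0,0.055,1],[-0.02,0.02,0,0,0,0.03,1],[0,0,0,0,0,0,1]])

```text
time: 26.3
ee_pos: [0.4639, 0.2553, 0.1032]
orientation: [0.009, 0.823, -0.568, -0.006]
contact_force: [0.7, -0.5, -0.4]
width: 0.0855
```

```bash
python3 g.py 0.4793 0.2529 0.04 199.2; python3 pic.py side s 210 340 260 370
```

```text
t 26.3 pos [0.4639 0.2553 0.1032] yaw -159.3 tilt 1.26 w 0.0855 F [ 0.7 -0.5 -0.4] q [ 0.35  0.32 -0.27  1.   -0.   -1.58]
d_mm [ 15.4  -2.4 -63.2] units shift [ 0.0385 -0.006  -0.1581] turn [ 0.0081 -0.0194 -0.0256] min rows 1.5616543119678246 0.2780651490055021
```

View pics/sides.png

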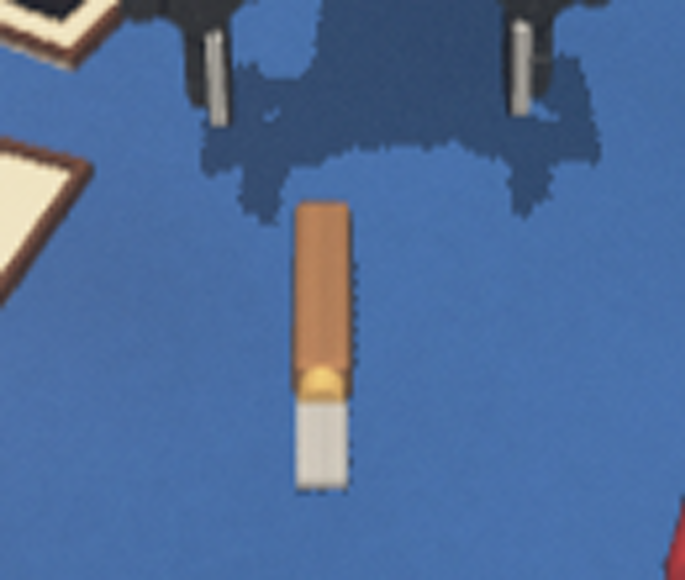

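Call:
play_rows(increments=[[0.038,-0.006,-0.03,0.008,-0.019,-0.025,1],[0,0,-0.05,0,0,0,1],[0,0,-0.05,0,0,0,1],[0,0,-0.02,0,0,0,1],[0,0,0,0,0,0,1]])

```text
time: 26.77
ee_pos: [0.486, 0.2495, 0.0402]
orientation: [-0.001, 0.812, -0.584, 0.003]
contact_force: [-0.3, 0.1, 0.9]
width: 0.0857
```

```bash
python3 g.py 0.4793 0.2529 0.009 199.2
```

```text
t 26.77 pos [0.486  0.2495 0.0402] yaw -161.5 tilt 0.33 w 0.0857 F [-0.3  0.1  0.9] q [ 0.33  0.39 -0.34  0.83 -0.   -1.57]
d_mm [ -6.7   3.4 -31.2] units shift [-0.0169  0.0084 -0.0781] turn [0.0007 0.0054 0.0114] min rows 0.7708521063163805 0.10551130739380568
```

Call:
play_rows(increments=[[-0.016,0.008,-0.035,0.001,0.005,0.011,1],[0,0,-0.03,0,0,0,1],[0,0,-0.01,0,0,0,1],[0,0,0,0,0,0,1]])

```text
time: 27.1
ee_pos: [0.4832, 0.2508, 0.0105]
orientation: [-0.001, 0.813, -0.582, 0.001]
contact_force: [-0.8, 0.0, 0.6]
width: 0.0855
```

```bash
python3 g.py 0.4793 0.2529 0.009 199.2; python3 pic.py side t 210 340 260 370
```

```text
t 27.1 pos [0.4832 0.2508 0.0105] yaw -161.2 tilt 0.12 w 0.0855 F [-0.8  0.   0.6] q [ 0.33  0.42 -0.38  0.77 -0.   -1.57]
d_mm [-3.9  2.1 -1.5] units shift [-0.0097  0.0052 -0.0037] turn [-0.      0.0019  0.006 ] min rows 0.11129760752691092 0.053061158226089054
```

View pics/sidet.png

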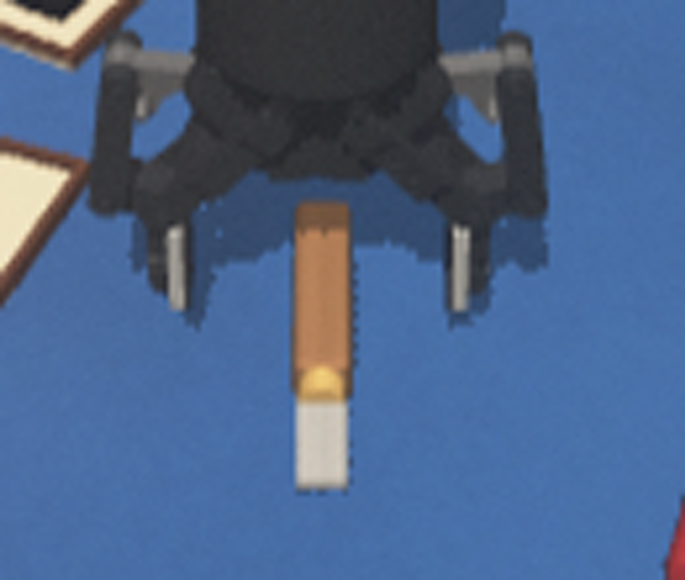

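Call:
play_rows(increments=[[-0.012,0.005,-0.008,0,0.002,0.006,1],[0,0,0,0,0,0,-1],[0,0,0,0,0,0,-1],[0,0,0,0,0,0,-1],[0,0,0,0,0,0,-1],[0,0,0,0,0,0,-1],[0,0,0,0,0,0,-1],[0,0,0,0,0,0,-1],[0,0,0,0,0,0,-1],[0,0,0,0,0,0,-1]])

```text
time: 27.98
ee_pos: [0.4817, 0.254, 0.012]
orientation: [-0.003, 0.815, -0.579, 0.002]
contact_force: [-0.8, -1.0, -0.8]
width: 0.0185
```

```bash
python3 g.py 0.617 0.262 0.07 178
```

```text
t 27.98 pos [0.4817 0.254  0.012 ] yaw -160.8 tilt 0.45 w 0.0185 F [-0.8 -1.  -0.8] q [ 0.34  0.42 -0.38  0.76 -0.   -1.57]
d_mm [135.3   8.   58. ] units shift [0.3382 0.0199 0.1449] turn [-0.001   0.0074 -0.3533] min rows 3.5346986330259114 2.961444331549822
```

Call:
play_rows(increments=[[0,0,0.04,0,0,0,-1],[0,0,0.06,0,0,0,-1],[0,0,0.05,0,0,0,-1],[0,0,0.01,0,0,0,-1],[0,0,0,0,0,0,-1]])

```text
time: 28.4
ee_pos: [0.4789, 0.253, 0.0755]
orientation: [-0.001, 0.815, -0.579, 0.0]
contact_force: [-0.5, -0.2, -1.0]
width: 0.0184
```

```bash
python3 g.py 0.617 0.264 0.07 178; python3 pic.py side u 210 340 240 350; python3 pic.py top u 110 280 150 280
```

```text
t 28.4 pos [0.4789 0.253  0.0755] yaw -160.8 tilt 0.08 w 0.0184 F [-0.5 -0.2 -1. ] q [ 0.34  0.35 -0.31  0.92 -0.   -1.57]
d_mm [138.1  11.   -5.5] units shift [ 0.3451  0.0276 -0.0136] turn [-1.000e-04  1.300e-03 -3.531e-01] min rows 3.32379537248176 2.958994073587504
```

View pics/sideu.png

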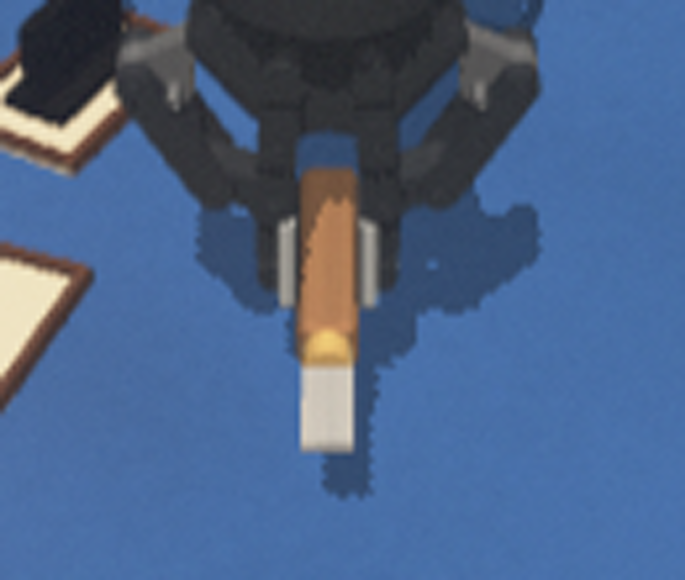

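View pics/topu.png

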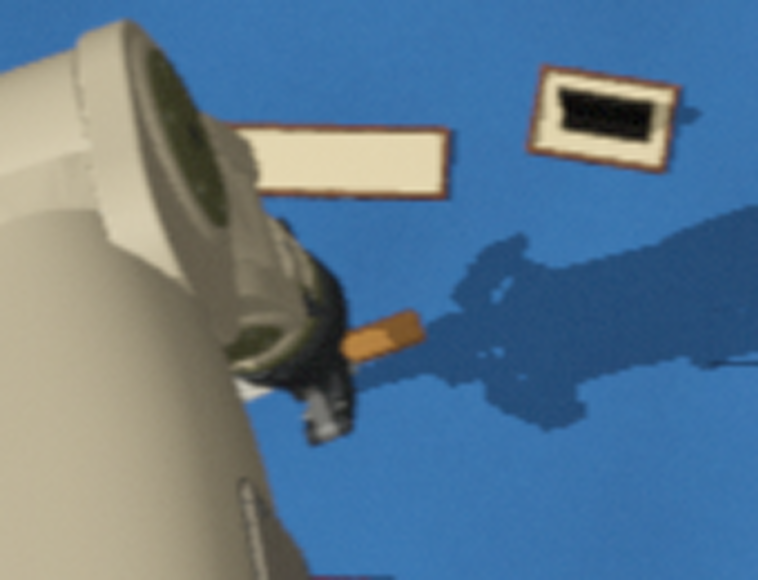

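Call:
play_rows(increments=[[0.03,0.002,0.003,0,0,-0.03,-1],[0.05,0.004,0.004,0,0,-0.05,-1],[0.05,0.004,0.004,0,0,-0.05,-1],[0.05,0.004,0.004,0,0,-0.05,-1],[0.05,0.004,0.004,0,0,-0.05,-1],[0.05,0.004,0.003,0,0,-0.05,-1],[0.05,0.004,0.003,0,0,-0.05,-1],[0.03,0.002,0,0,0,-0.02,-1],[0,0,0,0,0,0,-1],[0,0,0,0,0,0,-1]])

```text
time: 29.33
ee_pos: [0.6181, 0.2611, 0.0658]
orientation: [-0.01, -0.69, 0.724, 0.008]
contact_force: [-0.2, 0.1, -2.1]
width: 0.0179
```

```bash
python3 g.py 0.6167 0.2645 0.05 178
```

```text
t 29.33 pos [0.6181 0.2611 0.0658] yaw 177.2 tilt 1.49 w 0.0179 F [-0.2  0.1 -2.1] q [ 0.28  0.6   0.09  1.08  0.   -1.24]
d_mm [ -1.4   3.4 -15.8] units shift [-0.0035  0.0086 -0.0396] turn [ 0.0033 -0.0247  0.0132] min rows 0.3900654873416383 0.2360917352399255
```

Call:
play_rows(increments=[[-0.003,0.008,-0.02,0.003,-0.024,0.013,-1],[0,0,-0.03,0,0,0,-1],[0,0,0,0,0,0,-1],[0,0,0,0,0,0,-1]])

```text
time: 29.67
ee_pos: [0.6116, 0.2634, 0.0409]
orientation: [-0.004, -0.696, 0.718, 0.002]
contact_force: [-0.2, -0.1, -0.1]
width: 0.0178
```

```bash
python3 g.py 0.6167 0.2645 0.025 178; python3 pic.py side v 130 260 240 350
```

```text
t 29.67 pos [0.6116 0.2634 0.0409] yaw 178.2 tilt 0.48 w 0.0178 F [-0.2 -0.1 -0.1] q [ 0.29  0.6   0.01  0.99 -0.   -1.25]
d_mm [  5.1   1.1 -15.9] units shift [ 0.0127  0.0028 -0.0396] turn [ 0.0023 -0.0076 -0.0028] min rows 0.40021194281765016 0.07067276465614428
```

View pics/sidev.png

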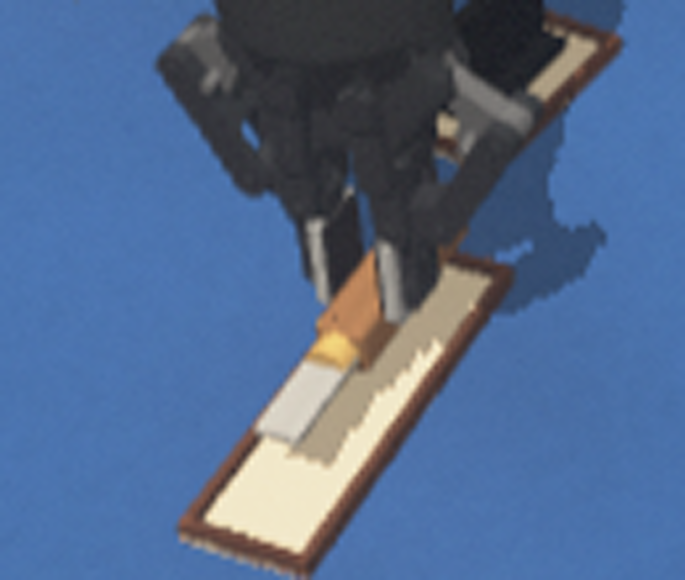

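Call:
play_rows(increments=[[0.012,0.003,-0.025,0.002,-0.007,-0.003,-1],[0,0,-0.018,0,0,0,-1],[0,0,0,0,0,0,-1]])

```text
time: 29.97
ee_pos: [0.6164, 0.2649, 0.0234]
orientation: [0.0, -0.695, 0.719, -0.0]
contact_force: [-0.7, 0.4, -1.6]
width: 0.018
```

```bash
python3 g.py 0.6167 0.2645 0.015 178; python3 pic.py side w 130 260 240 350
```

```text
t 29.97 pos [0.6164 0.2649 0.0234] yaw 178.0 tilt 0.04 w 0.018 F [-0.7  0.4 -1.6] q [ 0.29  0.62 -0.    0.95 -0.   -1.25]
d_mm [ 0.3 -0.4 -8.4] units shift [ 0.0007 -0.001  -0.021 ] turn [-0.      0.0006 -0.0002] min rows 0.20216445687609627 0.0053760721694242645
```

View pics/sidew.png

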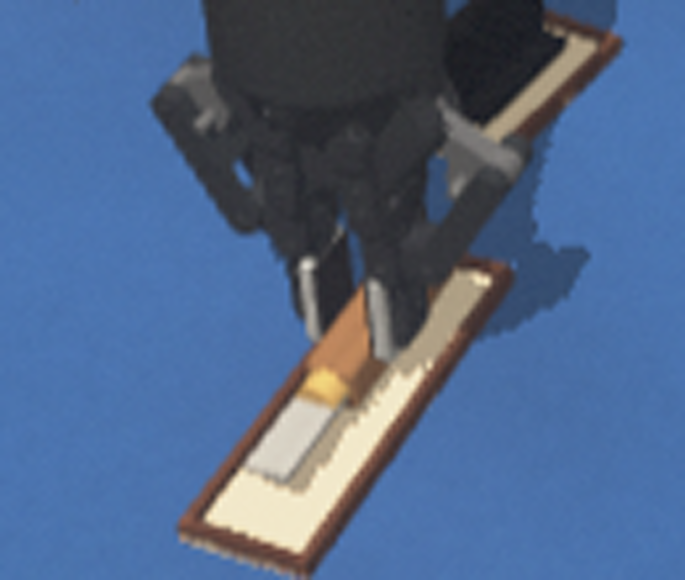

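Call:
play_rows(increments=[[0,0,-0.012,0,0,0,-1]])

```text
time: 30.1
ee_pos: [0.6176, 0.2652, 0.02]
orientation: [0.001, -0.695, 0.719, -0.001]
contact_force: [0.8, -0.4, -0.6]
width: 0.0177
```

Call:
play_rows(increments=[[0,0,-0.007,0,0,0,-1]])

```text
time: 30.18
ee_pos: [0.6174, 0.2651, 0.0167]
orientation: [0.001, -0.695, 0.719, -0.001]
contact_force: [-0.4, -0.4, -1.3]
width: 0.018
```

Call:
play_rows(increments=[[0,0,-0.005,0,0,0,-1]])

```text
time: 30.27
ee_pos: [0.6177, 0.2652, 0.0146]
orientation: [0.001, -0.695, 0.719, -0.001]
contact_force: [-5.3, -0.3, 30.2]
width: 0.018
```

Call:
play_rows(increments=[[0,0,0,0,0,0,0],[0,0,0,0,0,0,0],[0,0,0,0,0,0,0],[0,0,0,0,0,0,0],[0,0,0,0,0,0,0.2]])

```text
time: 30.68
ee_pos: [0.6184, 0.2652, 0.0152]
orientation: [0.002, -0.695, 0.719, -0.001]
contact_force: [-0.1, 0.5, 0.1]
width: 0.051
```

Call:
play_rows(increments=[[0,0,0.04,0,0,0,0.3],[0,0,0.08,0,0,0,1],[0,0,0.08,0,0,0,1],[-0.05,0.03,0.09,0,0,0,1],[-0.07,0.05,0.05,0,0,0,1],[-0.07,0.05,0.05,0,0,0,1],[-0.07,0.05,0.03,0,0,0,1],[-0.07,0.05,0,0,0,0,1],[-0.07,0.05,0,0,0,0,1],[-0.07,0.05,0,0,0,0,1],[0,0,0,0,0,0,1],[0,0,0,0,0,0,1]])

```text
time: 31.68
ee_pos: [0.4227, 0.3996, 0.1909]
orientation: [0.005, -0.693, 0.721, -0.0]
contact_force: [0.3, 0.4, -0.1]
width: 0.0855
```

```bash
python3 g.py 0.4 0.4 0.2 178; python3 pic.py side x 130 430 100 370; python3 pic.py top x 140 440 140 260
```

```text
t 31.68 pos [0.4227 0.3996 0.1909] yaw 177.7 tilt 0.58 w 0.0855 F [ 0.3  0.4 -0.1] q [ 0.62  0.33 -0.03  1.2   0.   -0.91]
d_mm [-22.7   0.4   9.1] units shift [-0.0568  0.0009  0.0227] turn [-0.0064  0.0072  0.0049] min rows 0.5870725778922044 0.09054530965593553
```

View pics/sidex.png

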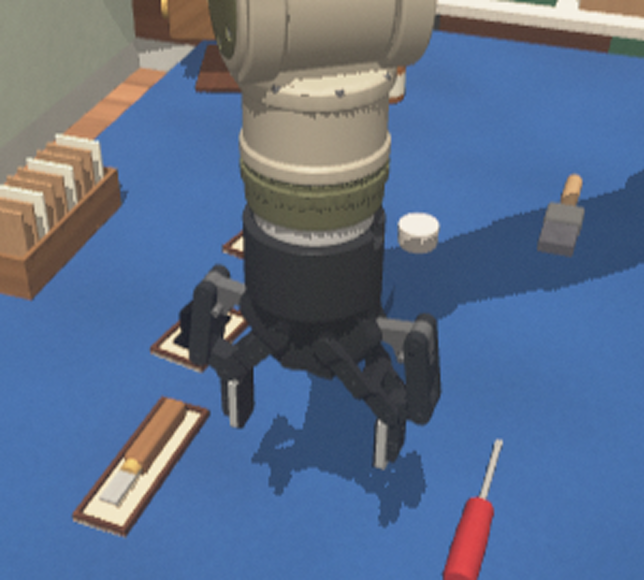

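View pics/topx.png

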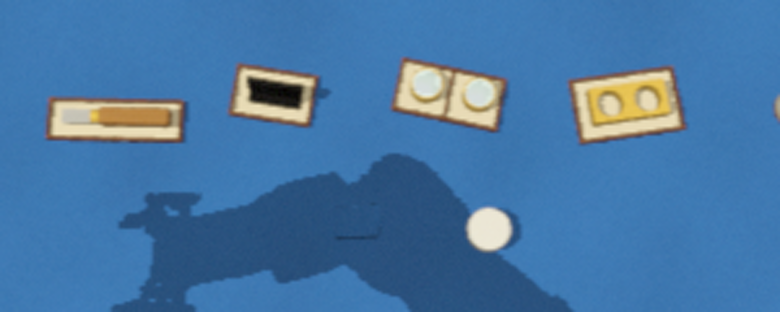

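Run:
```python
from h import *
c=dict(np.load("topx.npz")); 
s=dict(np.load("sidex.npz"))
one=np.ones((420,560),bool)
P=cloud(c,one); Q=cloud(s,one)
def loc(P,t,yaw):
    a=np.radians(yaw-90); R=np.array([[np.cos(a),-np.sin(a)],[np.sin(a),np.cos(a)]]); return np.c_[(P[:,:2]-t)@R,P[:,2]]
for n,t,yaw,W,L in(("scraper",(.617,.274),88,.02,.072),("septum",(.6427,.096),79.7,.026,.042),("lens1",(.647,-.073),77,.027,.027),("lens2",(.6335,-.13),77,.027,.027),("frame",(.625,-.299),97.5,.033,.055)):
  for v,X in(("top",P),("side",Q)):
    l=loc(X,np.array(t),yaw); l=l[(abs(l[:,0])<W+.006)&(abs(l[:,1])<L+.006)]
    h=l[l[:,2]>.0115]
    if len(h)<10: continue
    zt=np.percentile(h[:,2],90); k=h[h[:,2]>zt-.006]
    r=rect(k[:,:2]); print(n,v,len(h),"z90",zt.round(4),"x",np.percentile(h[:,0],[2,98]).round(4),"y",np.percentile(h[:,1],[2,98]).round(4),"top rect",r[0].round(4),np.round(r[1:],1))
```

```text
scraper top 283 z90 0.0243 x [-0.01    0.0101] y [-0.0641  0.0523] top rect [ 0.0002 -0.0213] [ 87.6  19.4 -89.1]
scraper side 571 z90 0.0225 x [-0.009   0.0096] y [-0.0572  0.0575] top rect [ 0.0004 -0.0101] [99.8 20.8 89. ]
septum top 134 z90 0.0482 x [-0.0084  0.0245] y [-0.0332  0.0305] top rect [ 0.001  -0.0034] [59.2  9.5 89.6]
septum side 81 z90 0.046 x [-0.0036  0.0056] y [0.0136 0.0304] top rect [0.0019 0.0202] [ 24.1   9.  -82.2]
lens1 top 128 z90 0.0278 x [-0.0168  0.0178] y [-0.0191  0.0134] top rect [ 0.0011 -0.0028] [32.7 31.2 87.9]
lens2 top 131 z90 0.0275 x [-0.0149  0.0196] y [-0.0201  0.0132] top rect [ 0.0019 -0.0042] [33.8 31.6 12.1]
frame top 301 z90 0.0227 x [-0.021   0.0192] y [-0.0411  0.0425] top rect [-0.0006  0.0006] [84.8 41.2 89.5]
```

```bash
python3 -c "
from bench import ticket,telemetry
print(ticket.close_job(), telemetry.state()['time'])"
```

```text
the job is handed in; nothing more can be done
the job is handed in; nothing more can be done
```

All five parts are in their trays and the job was handed in at about 32 s of the 120 s. I placed them in the order listed: the two lenses, one per bay, then the frame, the septum and the scraper. Each was lowered until the force reading showed it on the tray floor, and then let go. The highest reading was 36 N, when I set down the first lens.

I checked with both cameras, arm clear and gripper empty, just before handing in:
- **Position:** every part was inside its tray's rims, with its centre within about 5 mm of the tray or bay centre and its edges aligned to within about 1°.
- **Height:** the top surfaces were at about 23 mm (scraper), 46–48 mm (septum), 28 mm (lenses) and 22.7 mm (frame). Those match flat on the 3 mm floors, right side up, to within 2 mm.

**Limits of the checks:**
- **Side view:** in that last picture the arm hid the lenses and frame and part of the septum. I checked the lenses and frame from the top camera there, and from side pictures taken right after each release.
- **Finger opening:** it read 1–3 mm less than each part's true width. I relied on the pictures to confirm each grip.

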